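Move three power boards on by one station

ROBOT

A 7-joint arm with a two-finger parallel gripper is mounted at the origin on the work surface. World frame = base frame: x ahead of the robot, y to its left, z up, the work surface at z = 0. Lengths are in mm, angles in rad, forces in N, time in s.
With the tool pointing down it reaches from about 400 to 875 mm from the base axis. Payload 4.4 kg.
Tool frame: the origin (TCP) lies midway between the tips of the shut fingers; the grasp point (between the pads) lies 19 mm behind it; z points along the fingers, y is the line along which they close (so a half turn about z gives the same grasp; the last joint's range is limited). The gripper opens to 85 mm and grips with 20 to 120 N. Pads are 22 mm wide; open, the fingers measure 114 mm over their backs; the gripper's body (76 mm by 85 mm) begins 54 mm behind the grasp point. The pads swing forward as they close: fully open they stand 13 mm farther back than shut.
Start: joints at [-1.241, 0.628, 0.038, 1.517, -0.027, 0.996, -0.02], TCP at [250.583, 599.771, 231.313] pointing down, gripper open.
Joint ranges: [-3.06, 3.06], [-0.37, 2.12], [-1.25, 1.32], [0.18, 2.47], [-1.1, 4.24], [0.23, 1.98], [-2.94, 2.94]. Speed limits (rad/s): [2.57, 2.57, 3.14, 3.14, 3.14, 3.14, 3.14].

INTERFACE

Orientations are given as [roll, pitch, yaw] about the fixed x, y, z axes, in that order (R = Rz(yaw) Ry(pitch) Rx(roll)).
In Python, from cell import monitor, cams, ctrl gives the robot as it stands.
- The arm moves only by the tool drive_tool, never from a script. Its argument "motion" is a list of rows, each an object with "fingers": the opening, from 0 (shut) to 1 (fully open); "linear": the shift along the tool's x, y, z in m, a list of three; "twist": the turn about the tool's z in rad. In form: [{"fingers": fingers, "linear": [x, y, z], "twist": twist}, ...]. A call has 1 to 5 rows; each row shifts and turns the commanded pose from where the row before left it, along the tool's axes as they then stand; what a row does not reach is not made up. A row lasts 1/12 s, in which the tool goes at most 41.7 mm and 7.16 degrees, less where a joint would pass 70% of its speed; a pose out of reach is approached as far as the arm can. A call with a gripper value outside its range is refused whole. The fingers move at their own pace and stop on an object; the grip force is fixed at half the most. Time passes only in rows, so rows that do not move let the fingers close. It gives the time, the measured TCP pose, the force, the opening and the grip force at its end, in the units of the state.
- monitor.read_state(): the state, without advancing time (a new reading comes with each control period).
- cams.get_image(name): name is "scene" or "side" or "wrist"; returns a dict with "color" (384x512x3 uint8, blue, green, red), "K" (3x3 intrinsics, pixels), "R" (3x3) and "t" (3): a world point X has camera coordinates R X + t. Camera axes: x right, y down, z forward; pixel columns grow to the right and rows downward; lengths in mm; the calibration is good to about 2 mm. A picture is of the moment at which its call begins. There is no depth.
- ctrl.finish_job(): hands the job in; it is judged then, once.
The state is a dict: "clock": time; "qpos": joint angles; "qd": joint speeds; "tau": joint torques, N m; "eef_pos": TCP position; "tool_rot": TCP orientation; "force": force on the tool from outside, world axes, zero at the start; "torque": the same for the moment, N m; "width": finger opening in mm; "gripper_force": force on a finger pad.
Only numpy, scipy, OpenCV 4.12 (cv2) and the standard library are available. Lean on these libraries where they do the work, as an engineer would, in place of code of your own. Each camera call takes 0.05 s, during which the arm holds its last target. There are 200 camera calls.

TASK

The three power boards each have to move on by one place: the capacitor board has cooled and goes into the board tray, the toroid board goes from the hot plate onto the cooling block, and the display board goes from the tray onto the hot plate. All three places are taken, so first park the capacitor board on the empty ceramic block, then bring over the toroid board, then the display board, and last put the parked board into the tray. Set every board down gently, flat and in the middle of its place, and leave the solder reel, flux jar and screwdriver where they are.

Things in the scene. Friction and masses are not known exactly. Their poses are not given: they have to be found in the camera images.
- toroid_board: Power board 60 x 44 mm with one big copper-wound ring coil (30 mm across) in the middle, highest point 23 mm; about 130 g. Starts on the hot plate. Blue circuit board on a flat 10 mm aluminium plate, together 11.8 mm thick, with straight clear edges to pinch. Origin: centre of the underside; x along the first size, z up.
- capacitor_board: Power board 54 x 48 mm with a row of three dark round capacitors (13 mm across) beside an aluminium finned heat sink, highest point 38 mm; about 140 g. Starts on the cooling block. Blue circuit board on a flat 10 mm aluminium plate, together 11.8 mm thick, with straight clear edges to pinch. Origin: centre of the underside; x along the first size, z up.
- display_board: Power board 66 x 46 mm with a flat white-framed dark display (26 x 40 mm), highest point 22 mm; about 130 g. Starts in the board tray. Blue circuit board on a flat 10 mm aluminium plate, together 11.8 mm thick, with straight clear edges to pinch. Origin: centre of the underside; x along the first size, z up.
- hot_plate: Small electric hot plate, fixed: grey case 125 x 106 mm with a control strip (display and knob) along its -x side and a bare square aluminium heating plate 96 x 96 mm, whose flat top is 44 mm above the bench. Origin: at bench level below the centre of the heating plate; z up. It is not really hot.
- cooling_block: Finned aluminium heat sink 100 x 90 mm, fins upward and running along its x, fixed; the fin tips form a level top 34 mm above the bench. Origin: at bench level below its centre; z up.
- board_tray: Shallow black tray 138 (x) x 124 (y) mm outside with walls 4 mm thick whose rim is 16 mm above the bench, fixed; inside 130 x 116 mm, with a dark grey floor liner (firm) whose top is 8 mm above the bench. Origin: at bench level below its centre; z up.
- ceramic_block: Off-white ceramic soldering block 116 x 96 mm, dotted with small holes, flat top 13 mm above the bench, fixed; empty at the start: the parking place. Origin: at bench level below its centre; z up.
- solder_reel: Loose reel of solder wire standing on its flange, 56 mm across, 40 mm high. Origin: centre of the underside. Bystander among the stations, to be left alone.
- flux_jar: Loose small amber jar with black lid, 41 mm across, 33 mm high. Origin: centre of the underside. Bystander, to be left alone.
- screwdriver: Loose screwdriver, 150 mm long, lying on the bench along its x, less than 30 mm high. Origin: on the underside. Bystander, to be left alone.

How it is judged:
By the outcome, as a careful person would: the job done as asked, in the order asked, and still so for the second after the job is handed in, with the robot touching nothing.
It also fails if it takes over 136 s, if anything falls off the work surface, if the arm or the gripper's body presses on something with over 40 N, if the wrist force passes 120 N, or if a joint passes its speed limit or range.

## Working session

There is one attempt and no reset: what is moved stays moved. The work goes in short steps, Python scripts to look and compute and a tool call to move; the robot and the scene stay as the last step left them, time stands still between calls to the robot, and variables do not carry over. Pictures are saved under pics/ and viewed, at most 14 in all, crops included, and the job is handed in when it is done.

Besides the shell and the picture viewer there is one more tool, called after "Request:" as name([rows], argument=value, ...), one row to a line, values as JSON. drive_tool: Moves the arm, as the interface text tells. Its arguments: {"type":"object","properties":{"motion":{"type":"array"}},"required":["motion"]}

```bash
ls; mkdir -p pics; python3 - <<'E'
from cell import monitor,cams
import cv2,numpy as np
s=monitor.read_state();print({k:np.round(v,3).tolist() for k,v in s.items()})
for n in ("scene","side"):
    d=cams.get_image(n);cv2.imwrite(f"pics/{n}0.png",cv2.resize(d["color"],(800,600),interpolation=cv2.INTER_CUBIC));np.savez(f"pics/{n}0.npz",**{k:d[k] for k in("K","R","t","color")})
    print(n,d["K"].tolist(),(-d["R"].T@d["t"]).round(0))
E
```

```text
pics
{'clock': 0.0, 'qpos': [-1.241, 0.629, 0.038, 1.518, -0.027, 0.996, -0.02], 'qd': [0.002, -0.001, 0.0, -0.0, 0.001, 0.0, -0.002], 'tau': [0.0, -56.339, 1.227, -19.344, 0.011, 0.011, 0.0], 'eef_pos': [250.33, 599.173, 230.381], 'tool_rot': [-3.14, 0.0, 2.746], 'force': [-0.343, -0.414, 0.332], 'torque': [-0.038, 0.008, -0.042], 'gripper_force': 0.0, 'width': 85.558}
scene [[425.33120194965835, 0.0, 250.09656120356146], [0.0, 425.33120194965835, 190.5844832441781], [0.0, 0.0, 1.0]] [1179. -170.  814.]
side [[386.79832871690246, 0.0, 257.48769749247975], [0.0, 386.79832871690246, 194.08988332762826], [0.0, 0.0, 1.0]] [ 118. -459.  631.]
```

View pics/scene0.png

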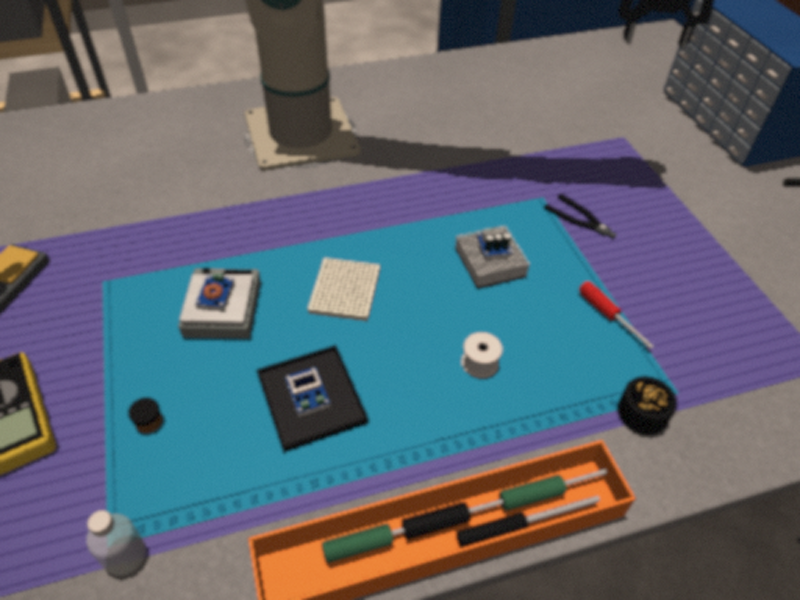

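View pics/side0.png

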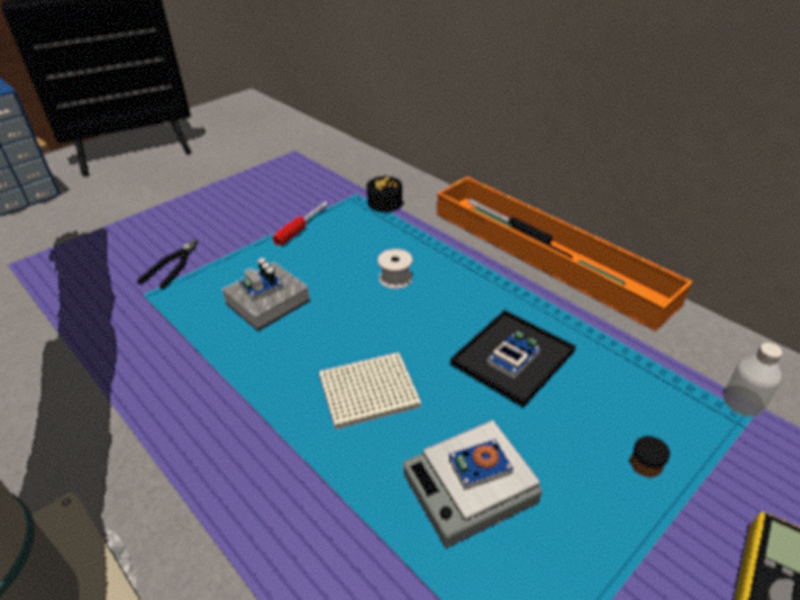

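The scene picture shows the hot plate with the toroid board near (220,300), the empty ceramic block at (345,288), the cooling block with the capacitor board at (492,256) and the tray with the display board at (312,397). The side picture shows the same stations at (472,482), (370,389), (266,292) and (513,357). I'll enlarge these.

```bash
python3 - <<'E'
import cv2,numpy as np
C={"scene":[(140,192),(221,184),(315,164),(200,254)],"side":[(302,308),(237,249),(170,187),(328,228)]}
for n,cs in C.items():
    im=np.load(f"pics/{n}0.npz")["color"]
    t=[cv2.resize(im[v-37:v+38,u-50:u+50],(400,300),interpolation=cv2.INTER_CUBIC) for u,v in cs]
    cv2.imwrite(f"pics/{n}1.png",np.vstack([np.hstack(t[:2]),np.hstack(t[2:])]))
E
```

```text
(no output)
```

View pics/scene1.png

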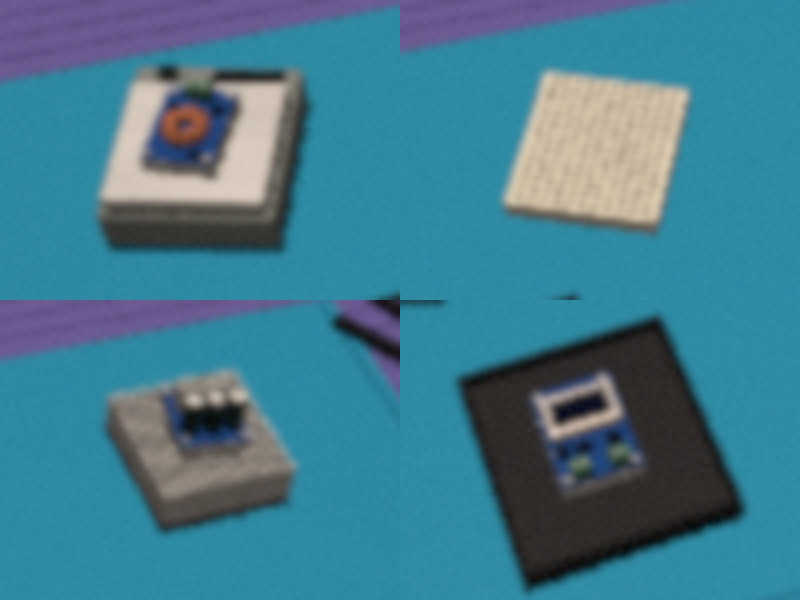

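View pics/side1.png

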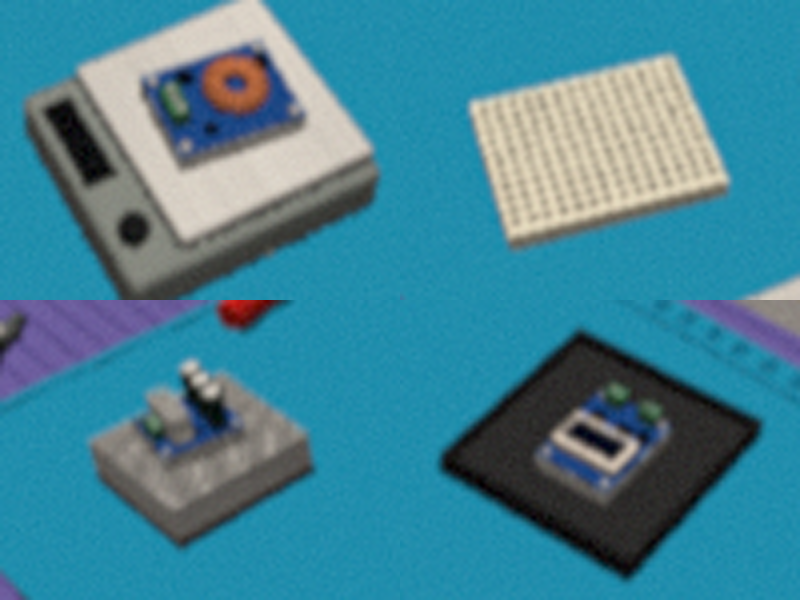

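```bash
cat > g.py <<'E'
import numpy as np,cv2
from scipy.optimize import least_squares
def P(d): return d["K"]@np.c_[d["R"],d["t"]]
def proj(d,X): 
    p=P(d)@np.r_[X.T,np.ones((1,len(X)))]; return (p[:2]/p[2]).T
def rect(p,sx,sy):
    x,y,z,a=p; c=np.array([[-1,-1],[-1,1],[1,1],[1,-1]])*[sx/2,sy/2]
    R=np.array([[np.cos(a),-np.sin(a)],[np.sin(a),np.cos(a)]]); return np.c_[c@R.T+[x,y],np.full(4,z)]
E
python3 - <<'E'
from g import *
D={n:dict(np.load(f"pics/{n}0.npz")) for n in("scene","side")}
C={"scene":[(140,192),(221,184),(315,164),(200,254)],"side":[(302,308),(237,249),(170,187),(328,228)]}
def nat(n,q,pts):
    u,v=C[n][q]; p=np.array(pts,float)-[400*(q%2),300*(q//2)]
    return (p+.5)/4-.5+[u-50,v-37]
T={"ceramic":(1,116,96,[(545,72),(690,90),(658,223),(507,206)],[(510,238),(472,100),(672,55),(728,182)]),
"hot":(0,96,96,[(132,80),(282,85),(265,205),(103,202)],[(187,240),(80,68),(255,-3),(375,158)]),
"cool":(2,100,90,[(108,394),(240,370),(297,470),(163,498)],[(180,512),(92,442),(225,372),(310,438)]),
"tray":(3,138,124,[(462,380),(657,320),(740,510),(528,580)],[(628,572),(445,460),(580,332),(760,428)]),
"toroid":(0,60,44,[(172,88),(238,95),(212,170),(145,160)],[(185,158),(145,78),(262,42),(302,118)]),
"cap":(2,54,48,[(165,395),(233,380),(248,435),(180,447)],[(165,456),(132,420),(215,395),(242,425)]),
"disp":(3,66,46,[(533,390),(608,374),(643,465),(563,490)],[(605,491),(540,458),(612,385),(668,427)])}
for k,(q,sx,sy,a,b) in T.items():
    a=nat("scene",q,a);b=nat("side",q,b);best=None
    for r in range(4):
        bb=np.roll(b,r,0);X=cv2.triangulatePoints(P(D["scene"]),P(D["side"]),a.T,bb.T);X=(X[:3]/X[3]).T
        e=np.abs(proj(D["scene"],X)-a).mean()+np.abs(proj(D["side"],X)-bb).mean()
        if best is None or e<best[0]: best=(e,r,X,bb)
    e,r,X,bb=best;m=X.mean(0)
    fits=[]
    for s in((sx,sy),(sy,sx)):
        f=lambda p:np.r_[proj(D["scene"],rect(p,*s))-a,proj(D["side"],rect(p,*s))-bb].ravel()
        fits+=[(o.cost,s,o.x) for a0 in(0,.4,-.4) for o in[least_squares(f,[*m,a0],loss="soft_l1",x_scale=[10,10,10,.1])]]
    fits.sort(key=lambda t:t[0]);o=fits[0]
    print(k,r,"tri",round(e,2),X.round(0).tolist(),"fit",round(o[0],1),o[1],o[2].round(2))
E
```

```text
ceramic 0 tri 0.43 [[381.0, -38.0, 12.0], [425.0, 50.0, 13.0], [528.0, -0.0, 11.0], [487.0, -86.0, 9.0]] fit 1.4 (116, 96) [ 4.5517e+02 -1.8700e+01  1.1070e+01 -4.5000e-01]
hot 0 tri 0.77 [[391.0, -252.0, 44.0], [420.0, -163.0, 44.0], [510.0, -188.0, 40.0], [481.0, -280.0, 38.0]] fit 4.1 (96, 96) [ 4.5078e+02 -2.2107e+02  4.1490e+01 -3.0000e-01]
cool 0 tri 1.19 [[414.0, 187.0, 34.0], [412.0, 284.0, 31.0], [511.0, 282.0, 33.0], [510.0, 189.0, 32.0]] fit 4.5 (100, 90) [4.6131e+02 2.3476e+02 3.2490e+01 1.0000e-02]
tray 0 tri 0.79 [[581.0, -183.0, 9.0], [571.0, -64.0, 11.0], [708.0, -50.0, 10.0], [718.0, -170.0, 9.0]] fit 4.3 (138, 124) [ 6.4414e+02 -1.1662e+02  9.4000e+00  9.0000e-02]
toroid 0 tri 0.68 [[414.0, -229.0, 53.0], [431.0, -191.0, 54.0], [485.0, -213.0, 51.0], [467.0, -251.0, 51.0]] fit 3.5 (60, 44) [ 4.4928e+02 -2.2131e+02  5.2450e+01 -4.1000e-01]
cap 0 tri 0.93 [[431.0, 222.0, 43.0], [434.0, 267.0, 45.0], [485.0, 255.0, 45.0], [480.0, 213.0, 44.0]] fit 5.5 (54, 48) [ 4.5789e+02  2.3932e+02  4.4250e+01 -1.6000e-01]
disp 0 tri 0.91 [[608.0, -145.0, 21.0], [605.0, -102.0, 16.0], [674.0, -97.0, 22.0], [674.0, -140.0, 17.0]] fit 5.1 (66, 46) [ 6.4039e+02 -1.2058e+02  1.8980e+01  7.0000e-02]
```

```bash
cat > plan.py <<'E'
# python3 plan.py x y z yaw : tool-frame shift (after the twist) from the measured pose
import sys,numpy as np
from cell import monitor
s=monitor.read_state();p=np.array(s["eef_pos"]);r=s["tool_rot"];x,y,z,a=map(float,sys.argv[1:5])
a+=np.pi*round((r[2]-a)/np.pi); tw=r[2]-a; d=np.array([x,y,z])-p
l=np.array([d[0]*np.cos(a)+d[1]*np.sin(a),d[0]*np.sin(a)-d[1]*np.cos(a),-d[2]])
print("clk %.2f pos %s rot %s w %.1f gf %.0f F %s"%(s["clock"],p.round(1),np.round(r,3),s["width"],s["gripper_force"],np.round(s["force"],1)))
print("twist %.3f then linear mm %s"%(tw,l.round(1)))
E
python3 plan.py 420 239 300 -0.16
```

```text
clk 0.10 pos [250.4 599.2 230.5] rot [-3.14   0.     2.746] w 85.3 gf 0 F [ 0.   1.1 -0.1]
twist -0.236 then linear mm [-224.9 -328.6  -69.5]
```

Request:
drive_tool([
  {"fingers": 1, "linear": [0, 0, -0.02], "twist": -0.118},
  {"fingers": 1, "linear": [0, 0, -0.02], "twist": -0.118},
  {"fingers": 1, "linear": [-0.018, -0.026, -0.01], "twist": 0},
  {"fingers": 1, "linear": [-0.018, -0.026, -0.01], "twist": 0},
  {"fingers": 1, "linear": [-0.018, -0.026, -0.01], "twist": 0},
])

```text
clock: 0.52
eef_pos: [291.5, 513.1, 301.2]
tool_rot: [-3.141, -0.0, 2.983]
force: [1.3, -0.6, 0.5]
width: 85.4
gripper_force: 0.0
```

Request:
drive_tool([
  {"fingers": 1, "linear": [-0.018, -0.026, 0], "twist": 0},
  {"fingers": 1, "linear": [-0.018, -0.026, 0], "twist": 0},
  {"fingers": 1, "linear": [-0.018, -0.026, 0], "twist": 0},
  {"fingers": 1, "linear": [-0.018, -0.026, 0], "twist": 0},
  {"fingers": 1, "linear": [-0.018, -0.026, 0], "twist": 0},
])

```text
clock: 0.93
eef_pos: [359.9, 369.8, 301.1]
tool_rot: [-3.141, -0.0, 2.982]
force: [0.2, -0.6, 0.1]
width: 85.8
gripper_force: 0.0
```

Request:
drive_tool([
  {"fingers": 1, "linear": [-0.018, -0.026, 0], "twist": 0},
  {"fingers": 1, "linear": [-0.018, -0.026, 0], "twist": 0},
  {"fingers": 1, "linear": [-0.018, -0.026, 0], "twist": 0},
  {"fingers": 1, "linear": [-0.018, -0.026, 0], "twist": 0},
  {"fingers": 0.8, "linear": [0, 0, 0], "twist": 0},
])

```text
clock: 1.35
eef_pos: [417.0, 250.2, 301.2]
tool_rot: [-3.137, 0.002, 2.972]
force: [-0.0, -0.3, -0.4]
width: 75.7
gripper_force: 0.0
```

```bash
python3 plan.py 458 239 300 -0.16; cat > wr.py <<'E'
import sys,cv2,numpy as np
from cell import cams
n=sys.argv[1];d=cams.get_image("wrist")
np.savez(f"pics/{n}.npz",**{k:d[k] for k in("K","R","t","color")})
cv2.imwrite(f"pics/{n}.png",cv2.resize(d["color"],(800,600),interpolation=cv2.INTER_CUBIC))
print("cam",(-d["R"].T@d["t"]).round(1),"axis",d["R"][2].round(3))
E
python3 wr.py w1
```

```text
clk 1.35 pos [417.  250.2 301.2] rot [-3.137e+00  2.000e-03  2.972e+00] w 75.7 gf 0 F [-0.  -0.3 -0.4]
twist -0.010 then linear mm [-42.2  -4.6   1.2]
cam [345.2 263.7 443.3] axis [ 0.28  -0.052 -0.959]
```

View pics/w1.png

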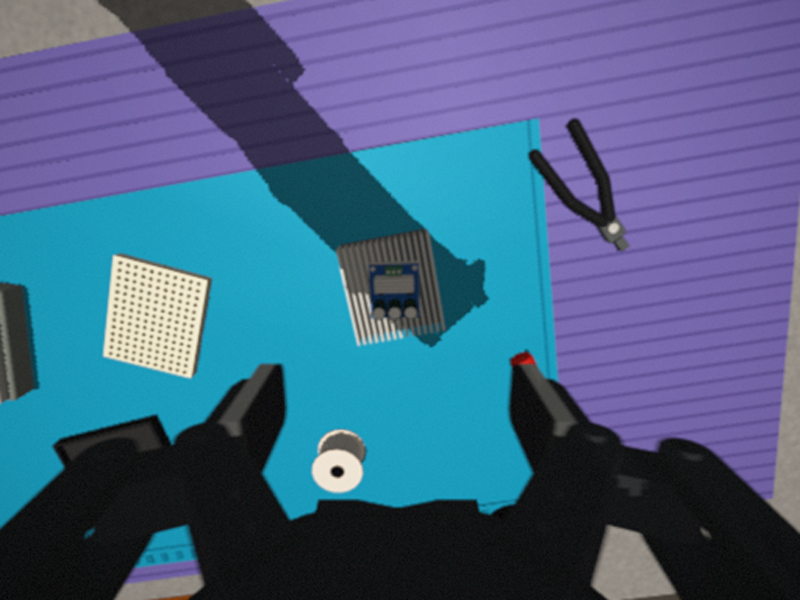

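The wrist view shows the cooling block at about (393,288), with the capacitor board at (395,290), its connector towards the base. The ceramic block is at (157,315). I'll go closer for a second, finer view.

Request:
drive_tool([
  {"fingers": 0.8, "linear": [-0.011, 0, 0.035], "twist": 0},
  {"fingers": 0.8, "linear": [-0.011, 0, 0.035], "twist": 0},
  {"fingers": 0.8, "linear": [-0.011, -0.002, 0.035], "twist": 0},
  {"fingers": 0.8, "linear": [-0.011, -0.002, 0.035], "twist": 0},
  {"fingers": 0.8, "linear": [-0.01, 0, 0.02], "twist": 0},
])

```text
clock: 1.82
eef_pos: [465.0, 244.6, 137.7]
tool_rot: [-3.139, -0.004, 2.983]
force: [0.0, -0.1, 0.5]
width: 68.5
gripper_force: 0.0
```

Request:
drive_tool([
  {"fingers": 0.8, "linear": [0, 0, 0], "twist": 0},
  {"fingers": 0.8, "linear": [0, 0, 0], "twist": 0},
])

```text
clock: 1.98
eef_pos: [465.9, 245.3, 140.4]
tool_rot: [-3.14, -0.003, 2.982]
force: [-1.2, 0.0, 1.5]
width: 67.8
gripper_force: 0.0
```

```bash
python3 plan.py 458 239 140 -0.16; python3 wr.py w2; python3 - <<'E'
import cv2,numpy as np
from g import *
d=dict(np.load("pics/w2.npz"));u,v=proj(d,np.array([[461,235,34.]]))[0].astype(int);print(u,v)
u0,v0=max(0,u-80),max(0,v-60);c=d["color"][v0:v0+120,u0:u0+160];print(u0,v0,c.shape)
cv2.imwrite("pics/w2c.png",cv2.resize(c,None,fx=5,fy=5,interpolation=cv2.INTER_CUBIC))
E
```

```text
clk 1.98 pos [465.9 245.3 140.4] rot [-3.140e+00 -3.000e-03  2.982e+00] w 67.8 gf 0 F [-1.2  0.   1.5]
twist 0.001 then linear mm [ 6.8 -7.5  0.4]
cam [394.4 257.6 282.8] axis [ 0.277 -0.046 -0.96 ]
241 185
161 125 (120, 160, 3)
```

View pics/w2c.png

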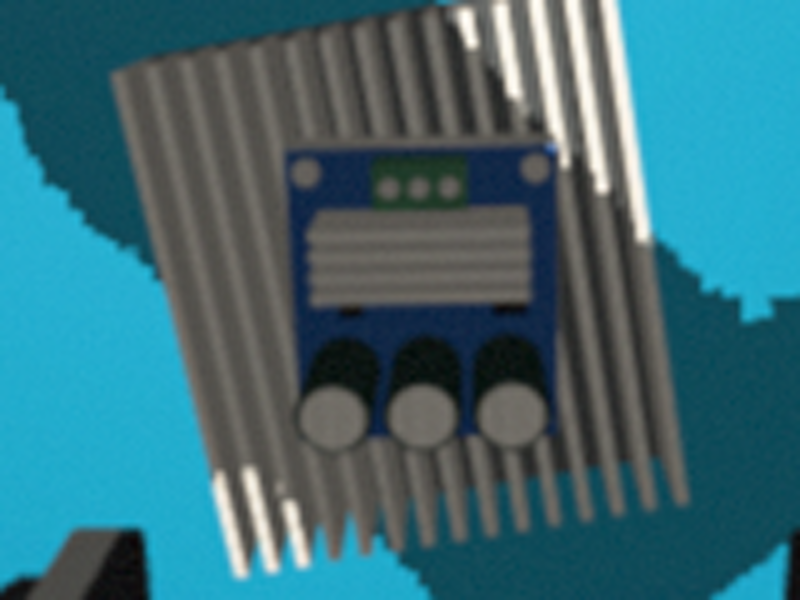

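```bash
cat >> g.py <<'E'
def fit(f,crops,sz,guess,z=None,s=5,o=(0,0)):
    """fit rectangle to corners picked in an s-times crop with origin o of picture f"""
    d=dict(np.load(f"pics/{f}.npz"));p=(np.array(crops,float)+.5)/s-.5+np.array(o)
    h=lambda q:(proj(d,rect([q[0],q[1],q[2] if z is None else z,q[3]],*sz))-p).ravel()
    r=least_squares(h,guess,x_scale=[10,10,10,.1]);q=r.x
    if z is not None:q[2]=z
    print(f,sz,q.round(2),"res px",np.abs(r.fun).round(1).max())
E
python3 - <<'E'
from g import *
o=(161,125)
B=[(288,150),(556,148),(552,437),(300,437)];K=[(113,73),(607,-31),(688,505),(238,577)]
for z in(None,34):fit("w2",K,(100,90),[461,235,34,0],z,5,o)
for z in(None,45.8):fit("w2",B,(54,48),[458,239,45,-.16],z,5,o)
E
python3 plan.py 458 239 80 -0.16
```

```text
w2 (100, 90) [4.5941e+02 2.3661e+02 3.4690e+01 3.0000e-02] res px 1.3
w2 (100, 90) [4.5955e+02 2.3656e+02 3.4000e+01 3.0000e-02] res px 1.5
w2 (54, 48) [ 4.5929e+02  2.3897e+02  3.8040e+01 -1.5000e-01] res px 0.4
w2 (54, 48) [ 4.5736e+02  2.3954e+02  4.5800e+01 -1.5000e-01] res px 1.2
clk 2.03 pos [466.4 245.9 141.7] rot [ 3.141e+00 -1.000e-03  2.983e+00] w 68.2 gf 0 F [ 0.2  0.6 -0. ]
twist 0.001 then linear mm [ 7.1 -8.1 61.7]
```

The crop shows the capacitor board's corners at (288,150), (556,148), (552,437) and (300,437), squarely on the fins. The fits agree with the scene and side views: board at (458,239), yaw -0.15, block top about 34. Now to grasp.

Request:
drive_tool([
  {"fingers": 0.8, "linear": [0.007, -0.007, 0.02], "twist": 0},
  {"fingers": 0.8, "linear": [0, 0, 0.03], "twist": 0},
  {"fingers": 0.8, "linear": [0, 0, 0.03], "twist": 0},
  {"fingers": 0.8, "linear": [0, 0, 0], "twist": 0},
  {"fingers": 0.8, "linear": [0, 0, 0], "twist": 0},
])

```text
clock: 2.45
eef_pos: [458.3, 239.8, 62.2]
tool_rot: [3.142, -0.001, 2.983]
force: [0.2, 0.1, 0.3]
width: 68.4
gripper_force: 0.0
```

```bash
for i in 1 2 3; do python3 plan.py 458 239.3 36 -0.153;done
```

```text
clk 2.45 pos [458.3 239.8  62.2] rot [ 3.142e+00 -1.000e-03  2.983e+00] w 68.4 gf 0 F [0.2 0.1 0.3]
twist -0.006 then linear mm [ 0.2 -0.5 26.2]
clk 2.45 pos [458.3 239.8  62.2] rot [ 3.142e+00 -1.000e-03  2.983e+00] w 68.4 gf 0 F [0.2 0.1 0.3]
twist -0.006 then linear mm [ 0.2 -0.5 26.2]
clk 2.45 pos [458.3 239.8  62.2] rot [ 3.142e+00 -1.000e-03  2.983e+00] w 68.4 gf 0 F [0.2 0.1 0.3]
twist -0.006 then linear mm [ 0.2 -0.5 26.2]
```

Request:
drive_tool([
  {"fingers": 0.8, "linear": [0, 0, 0.01], "twist": 0},
  {"fingers": 0.75, "linear": [0, 0, 0.01], "twist": 0},
  {"fingers": 0.7, "linear": [0, 0, 0.006], "twist": 0},
  {"fingers": 0.65, "linear": [0, 0, 0], "twist": 0},
  {"fingers": 0.62, "linear": [0, 0, 0], "twist": 0},
])

```text
clock: 2.87
eef_pos: [458.8, 239.0, 35.3]
tool_rot: [-3.141, -0.0, 2.982]
force: [0.7, -0.5, 0.3]
width: 53.4
gripper_force: 0.0
```

Request:
drive_tool([
  {"fingers": 0.58, "linear": [0, 0, 0], "twist": 0},
  {"fingers": 0.54, "linear": [0, 0, 0], "twist": 0},
  {"fingers": 0.5, "linear": [0, 0, 0], "twist": 0},
  {"fingers": 0.4, "linear": [0, 0, 0], "twist": 0},
  {"fingers": 0.3, "linear": [0, 0, 0], "twist": 0},
])

```text
clock: 3.28
eef_pos: [459.0, 239.1, 36.1]
tool_rot: [3.141, 0.001, 2.982]
force: [-1.7, -1.2, 6.2]
width: 46.0
gripper_force: 60.8
```

Request:
drive_tool([
  {"fingers": 0.3, "linear": [0, 0, -0.005], "twist": 0},
  {"fingers": 0.3, "linear": [0, 0, -0.01], "twist": 0},
  {"fingers": 0.3, "linear": [0, 0, -0.02], "twist": 0},
  {"fingers": 0.3, "linear": [0, 0, -0.02], "twist": 0},
  {"fingers": 0.3, "linear": [0, 0, -0.01], "twist": 0},
])

```text
clock: 3.7
eef_pos: [459.8, 239.5, 102.8]
tool_rot: [3.14, 0.002, 2.982]
force: [0.7, -0.2, -2.0]
width: 46.5
gripper_force: 62.2
```

```bash
python3 plan.py 455.2 -18.7 50 -0.45
```

```text
clk 3.70 pos [459.8 239.5 102.8] rot [3.140e+00 2.000e-03 2.982e+00] w 46.5 gf 62 F [ 0.7 -0.2 -2. ]
twist 0.290 then linear mm [-108.2 -234.5   52.8]
```

Request:
drive_tool([
  {"fingers": 0.3, "linear": [0, 0, 0], "twist": 0.097},
  {"fingers": 0.3, "linear": [0, 0, 0], "twist": 0.097},
  {"fingers": 0.3, "linear": [0, 0, 0], "twist": 0.096},
  {"fingers": 0.3, "linear": [-0.009, -0.018, 0], "twist": 0},
  {"fingers": 0.3, "linear": [-0.011, -0.024, 0], "twist": 0},
])

```text
clock: 4.12
eef_pos: [458.8, 195.0, 100.7]
tool_rot: [3.139, 0.001, 2.697]
force: [-0.6, -0.9, -2.0]
width: 46.1
gripper_force: 62.1
```

Request:
drive_tool([
  {"fingers": 0.3, "linear": [-0.011, -0.024, 0], "twist": 0},
  {"fingers": 0.3, "linear": [-0.011, -0.024, 0], "twist": 0},
  {"fingers": 0.3, "linear": [-0.011, -0.024, 0], "twist": 0},
  {"fingers": 0.3, "linear": [-0.011, -0.024, 0], "twist": 0},
  {"fingers": 0.3, "linear": [-0.011, -0.024, 0], "twist": 0},
])

```text
clock: 4.53
eef_pos: [455.8, 59.4, 100.7]
tool_rot: [3.141, 0.0, 2.692]
force: [-0.2, -0.1, -2.0]
width: 45.8
gripper_force: 62.1
```

Request:
drive_tool([
  {"fingers": 0.3, "linear": [-0.011, -0.024, 0], "twist": 0},
  {"fingers": 0.3, "linear": [-0.011, -0.024, 0], "twist": 0},
  {"fingers": 0.3, "linear": [-0.011, -0.024, 0], "twist": 0},
  {"fingers": 0.3, "linear": [0, 0, 0], "twist": 0},
  {"fingers": 0.3, "linear": [0, 0, 0], "twist": 0},
])

```text
clock: 4.95
eef_pos: [454.3, -20.4, 100.6]
tool_rot: [-3.141, 0.001, 2.688]
force: [-0.2, 0.6, -1.5]
width: 45.8
gripper_force: 62.1
```

```bash
python3 plan.py 455.2 -18.7 20 -0.45; python3 wr.py w3
```

```text
clk 4.95 pos [454.3 -20.4 100.6] rot [-3.141e+00  1.000e-03  2.688e+00] w 45.8 gf 62 F [-0.2  0.6 -1.5]
twist -0.004 then linear mm [-0.1  1.9 80.6]
cam [388.8  12.  242.8] axis [ 0.255 -0.124 -0.959]
```

View pics/w3.png

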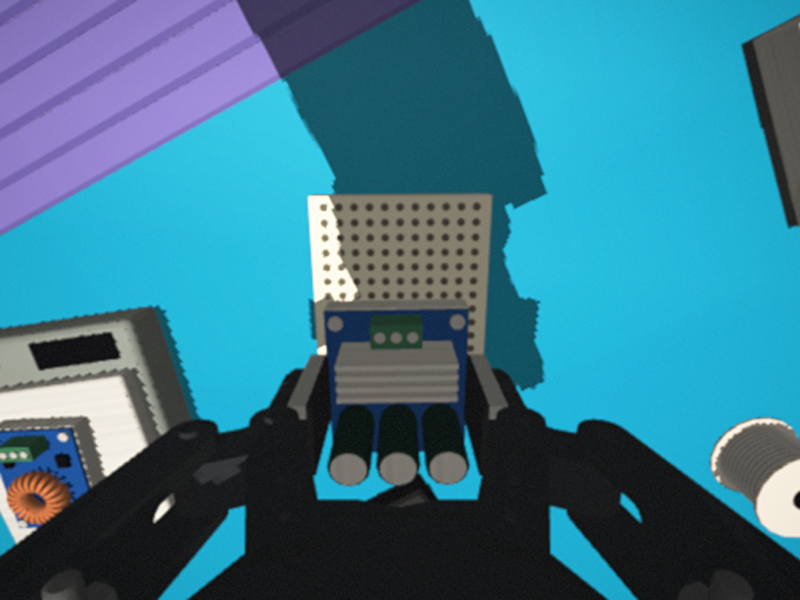

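The board is held level and squarely: its PCB front edge runs (325,310) to (468,308). The ceramic block's far edge runs (309,196) to (492,195), parallel to it.

```bash
python3 - <<'E'
from g import *
d=dict(np.load("pics/w3.npz"));n=lambda p:(np.array(p,float)+.5)/1.5625-.5
def ray(p,z):
    K,R,t=d["K"],d["R"],d["t"];v=R.T@np.linalg.solve(K,[*n(p),1]);c=-R.T@t;return (c+v*(z-c[2])/v[2]).round(1)
a,b=ray((309,196),13),ray((492,195),13);print("block far edge",a,b,np.linalg.norm(b-a),np.arctan2(-(b-a)[0],(b-a)[1]))
m=(a+b)/2;u=(b-a)/np.linalg.norm(b-a);print("centre",m+58*np.array([u[1],-u[0],0]))
zb=100.6-2+11.8
a,b=ray((325,310),zb),ray((468,308),zb);m=(a+b)/2;u=(b-a)/np.linalg.norm(b-a);print("board",a,b,np.linalg.norm(b-a),np.arctan2(-u[0],u[1]),m+27*np.array([u[1],-u[0],0]))
E
```

```text
block far edge [381.7 -35.3  13. ] [422.8  50.   13. ] 94.68526812551148 -0.44900529226574404
centre [454.50100058 -17.82603897  13.        ]
board [418.2 -28.2 110.4] [437.8  13.4 110.4] 45.98608485183318 -0.4403055457456232 [452.42477988 -18.90782898 110.4       ]
```

Request:
drive_tool([
  {"fingers": 0.3, "linear": [-0.001, 0.002, 0.015], "twist": 0},
  {"fingers": 0.3, "linear": [0, 0, 0.025], "twist": 0},
  {"fingers": 0.3, "linear": [0, 0, 0.025], "twist": 0},
  {"fingers": 0.3, "linear": [0, 0, 0.012], "twist": 0},
  {"fingers": 0.3, "linear": [0, 0, 0.001], "twist": 0},
])

```text
clock: 5.42
eef_pos: [455.2, -15.7, 27.1]
tool_rot: [-3.137, -0.009, 2.695]
force: [-0.0, -0.2, -0.6]
width: 46.1
gripper_force: 62.5
```

Request:
drive_tool([
  {"fingers": 0.3, "linear": [0, 0, 0.001], "twist": 0},
  {"fingers": 0.3, "linear": [0, 0, 0.001], "twist": 0},
  {"fingers": 0.3, "linear": [0, 0, 0.001], "twist": 0},
])

```text
clock: 5.67
eef_pos: [456.4, -15.8, 25.7]
tool_rot: [-3.139, -0.006, 2.695]
force: [-0.0, 0.0, -1.6]
width: 46.3
gripper_force: 62.5
```

Request:
drive_tool([
  {"fingers": 0.3, "linear": [0, 0, 0.001], "twist": 0},
  {"fingers": 0.3, "linear": [0, 0, 0.001], "twist": 0},
])

```text
clock: 5.83
eef_pos: [456.5, -15.8, 23.8]
tool_rot: [-3.139, -0.005, 2.695]
force: [-0.5, -0.0, -1.8]
width: 45.9
gripper_force: 62.5
```

Request:
drive_tool([
  {"fingers": 0.3, "linear": [-0.001, -0.003, 0.001], "twist": 0},
  {"fingers": 0.3, "linear": [0, 0, 0.001], "twist": 0},
  {"fingers": 0.3, "linear": [0, 0, 0.001], "twist": 0},
])

```text
clock: 6.08
eef_pos: [456.0, -19.6, 20.8]
tool_rot: [-3.139, -0.005, 2.694]
force: [0.2, -0.4, -2.2]
width: 45.8
gripper_force: 62.5
```

```bash
python3 plan.py 456 -19.4 15 -0.45; python3 -c "
from cell import monitor;print(monitor.read_state()['qpos'])"
```

```text
clk 6.08 pos [456.  -19.6  20.8] rot [-3.139 -0.005  2.694] w 45.8 gf 62 F [ 0.2 -0.4 -2.2]
twist 0.002 then linear mm [0.1 0.2 5.8]
[ 0.0784831   0.75212092 -0.14270116  2.18749661  0.43317235  0.23398414
  0.67362006]
```

Request:
drive_tool([
  {"fingers": 0.3, "linear": [0, 0, 0.001], "twist": 0},
  {"fingers": 0.3, "linear": [0, 0, 0.001], "twist": 0},
  {"fingers": 0.3, "linear": [0, 0, 0.001], "twist": 0},
  {"fingers": 0.3, "linear": [0, 0, 0], "twist": 0},
])

```text
clock: 6.42
eef_pos: [455.6, -20.6, 17.6]
tool_rot: [-3.138, -0.006, 2.692]
force: [-0.1, 0.7, -1.0]
width: 46.1
gripper_force: 62.5
```

```bash
python3 plan.py 456 -19.4 15 -0.45; python3 -c "
from cell import monitor;print(monitor.read_state()['qpos'])"
```

```text
clk 6.42 pos [455.6 -20.6  17.6] rot [-3.138 -0.006  2.692] w 46.1 gf 62 F [-0.1  0.7 -1. ]
twist 0.001 then linear mm [0.2 1.3 2.6]
[ 0.09227037  0.7598632  -0.16000604  2.18806869  0.49506265  0.23397588
  0.61304934]
```

Request:
drive_tool([
  {"fingers": 0.3, "linear": [0, 0.001, 0.001], "twist": 0},
  {"fingers": 0.3, "linear": [0, 0, 0.001], "twist": 0},
])

```text
clock: 6.58
eef_pos: [456.3, -19.7, 15.7]
tool_rot: [-3.138, -0.005, 2.692]
force: [-0.0, -0.4, -1.4]
width: 46.0
gripper_force: 62.5
```

Request:
drive_tool([
  {"fingers": 0.3, "linear": [0, 0, 0.001], "twist": 0},
  {"fingers": 0.3, "linear": [0, 0, 0], "twist": 0},
])

```text
clock: 6.75
eef_pos: [456.3, -19.7, 15.2]
tool_rot: [-3.139, -0.005, 2.692]
force: [-0.9, 0.3, 4.7]
width: 46.2
gripper_force: 63.1
```

Contact is felt (about 6 N), so I release.

Request:
drive_tool([
  {"fingers": 0.56, "linear": [0, 0, 0], "twist": 0},
  {"fingers": 0.6, "linear": [0, 0, 0], "twist": 0},
  {"fingers": 0.65, "linear": [0, 0, 0], "twist": 0},
  {"fingers": 0.7, "linear": [0, 0, 0], "twist": 0},
  {"fingers": 0.75, "linear": [0, 0, 0], "twist": 0},
])

```text
clock: 7.17
eef_pos: [456.2, -19.9, 14.7]
tool_rot: [-3.138, -0.005, 2.692]
force: [-0.4, -0.7, -0.4]
width: 64.2
gripper_force: 0.0
```

Request:
drive_tool([
  {"fingers": 0.78, "linear": [0, 0, -0.005], "twist": 0},
  {"fingers": 0.78, "linear": [0, 0, -0.015], "twist": 0},
  {"fingers": 0.78, "linear": [0, 0, -0.03], "twist": 0},
  {"fingers": 0.78, "linear": [0, 0, -0.03], "twist": 0},
  {"fingers": 0.78, "linear": [0, 0, -0.03], "twist": 0},
])

```text
clock: 7.58
eef_pos: [456.1, -19.7, 126.1]
tool_rot: [-3.138, -0.006, 2.692]
force: [1.6, 0.3, -0.3]
width: 66.2
gripper_force: 0.0
```

```bash
python3 plan.py 470 -223 165 -0.41;python3 -c "
from cell import monitor;print(monitor.read_state()['qpos'])"
```

```text
clk 7.58 pos [456.1 -19.7 126.1] rot [-3.138 -0.006  2.692] w 66.2 gf 0 F [ 1.6  0.3 -0.3]
twist -0.039 then linear mm [ -93.7 -180.9  -38.9]
[ 0.25440546  0.55989751 -0.39039922  2.12885122  0.40993175  0.53216012
  0.68074691]
```

Request:
drive_tool([
  {"fingers": 0.78, "linear": [0, 0, -0.02], "twist": -0.039},
  {"fingers": 0.78, "linear": [-0.013, -0.026, -0.02], "twist": 0},
  {"fingers": 0.78, "linear": [-0.013, -0.026, 0], "twist": 0},
  {"fingers": 0.78, "linear": [-0.013, -0.026, 0], "twist": 0},
  {"fingers": 0.78, "linear": [-0.013, -0.026, 0], "twist": 0},
])

```text
clock: 8.0
eef_pos: [463.2, -137.3, 165.8]
tool_rot: [-3.138, -0.004, 2.731]
force: [-0.1, 0.3, -0.2]
width: 66.3
gripper_force: 0.0
```

Request:
drive_tool([
  {"fingers": 0.78, "linear": [-0.014, -0.026, 0], "twist": 0},
  {"fingers": 0.78, "linear": [-0.014, -0.026, 0], "twist": 0},
  {"fingers": 0.78, "linear": [-0.014, -0.025, 0], "twist": 0},
  {"fingers": 0.78, "linear": [0, 0, 0], "twist": 0},
  {"fingers": 0.78, "linear": [0, 0, 0], "twist": 0},
])

```text
clock: 8.42
eef_pos: [470.4, -225.0, 164.8]
tool_rot: [-3.138, -0.006, 2.727]
force: [0.2, 0.6, -0.3]
width: 66.5
gripper_force: 0.0
```

```bash
python3 plan.py 449 -221 165 -0.41; python3 wr.py w4
```

```text
clk 8.42 pos [ 470.4 -225.   164.8] rot [-3.138 -0.006  2.727] w 66.5 gf 0 F [ 0.2  0.6 -0.3]
twist -0.005 then linear mm [21.2 -4.9 -0.2]
cam [ 404.7 -195.1  307.4] axis [ 0.253 -0.115 -0.961]
```

View pics/w4.png

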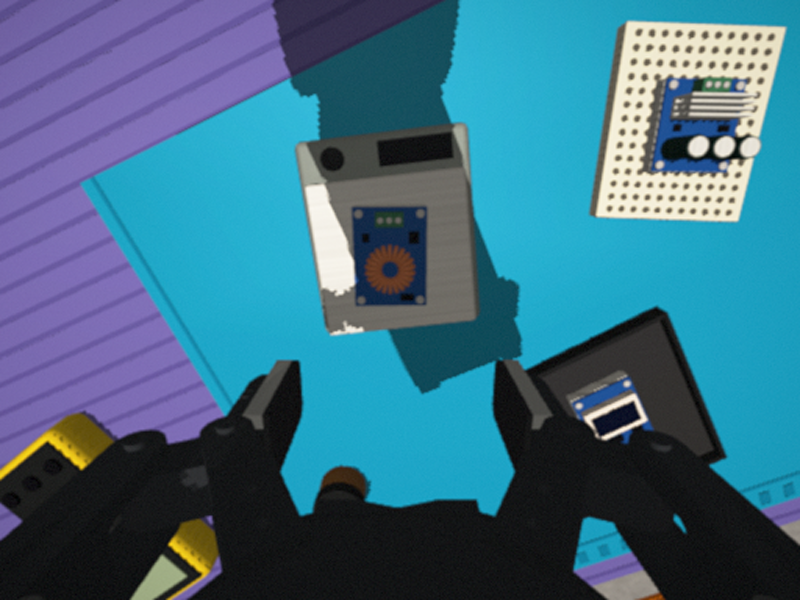

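The capacitor board sits centred on the ceramic block at (700,125). The toroid board's corners are at (353,207), (426,207), (426,304) and (356,305), and the heating plate's at about (304,187), (467,172), (477,319) and (331,335).

```bash
python3 - <<'E'
from g import *
B=[(353,207),(426,207),(426,304),(356,305)];K=[(304,187),(467,172),(477,319),(331,335)]
for z in(None,44):fit("w4",K,(96,96),[451,-221,44,-.3],z,1.5625)
for z in(None,55.8):fit("w4",B,(60,44),[450,-221,55,-.41],z,1.5625)
# parked cap: side and right edges of block and PCB left corners
fit("w4",[(626,22),(785,28),(739,221),(597,214)],(116,96),[455,-19,13,-.45],13,1.5625)
fit("w4",[(665,78),(748,82),(728,172),(655,170)],(54,48),[455,-19,25,-.45],24.8,1.5625)
E
```

```text
w4 (96, 96) [ 4.5178e+02 -2.1851e+02  3.8750e+01 -3.0000e-01] res px 1.8
w4 (96, 96) [ 4.5107e+02 -2.1815e+02  4.4000e+01 -3.0000e-01] res px 2.8
w4 (60, 44) [ 4.4947e+02 -2.2037e+02  4.6600e+01 -4.0000e-01] res px 0.5
w4 (60, 44) [ 4.4803e+02 -2.1954e+02  5.5800e+01 -4.1000e-01] res px 1.4
w4 (116, 96) [ 4.5411e+02 -1.8210e+01  1.3000e+01 -4.4000e-01] res px 2.2
w4 (54, 48) [ 4.5519e+02 -1.8000e+01  2.4800e+01 -4.2000e-01] res px 2.3
```

Request:
drive_tool([
  {"fingers": 0.75, "linear": [0.021, -0.005, 0], "twist": 0},
  {"fingers": 0.72, "linear": [0, 0, 0.03], "twist": 0},
  {"fingers": 0.72, "linear": [0, 0, 0.035], "twist": 0},
  {"fingers": 0.72, "linear": [0, 0, 0.025], "twist": 0},
  {"fingers": 0.72, "linear": [0, 0, 0], "twist": 0},
])

```text
clock: 8.88
eef_pos: [446.2, -216.5, 71.7]
tool_rot: [-3.139, -0.014, 2.734]
force: [-0.4, -0.3, 0.2]
width: 61.7
gripper_force: 0.0
```

```bash
python3 plan.py 448.7 -220.5 46 -0.407
```

```text
clk 8.88 pos [ 446.2 -216.5   71.7] rot [-3.139 -0.014  2.734] w 61.7 gf 0 F [-0.4 -0.3  0.2]
twist -0.000 then linear mm [-3.9 -2.7 25.7]
```

Request:
drive_tool([
  {"fingers": 0.72, "linear": [0, 0, 0.01], "twist": 0},
  {"fingers": 0.72, "linear": [0, 0, 0], "twist": 0},
  {"fingers": 0.72, "linear": [0, 0, 0], "twist": 0},
])

```text
clock: 9.13
eef_pos: [449.9, -219.1, 65.9]
tool_rot: [-3.139, -0.004, 2.732]
force: [0.4, 0.5, -0.5]
width: 61.4
gripper_force: 0.0
```

```bash
python3 plan.py 448.7 -220.5 46 -0.407;python3 -c "
from cell import monitor;print(monitor.read_state()['qpos'])"
```

```text
clk 9.13 pos [ 449.9 -219.1   65.9] rot [-3.139 -0.004  2.732] w 61.4 gf 0 F [ 0.4  0.5 -0.5]
twist -0.003 then linear mm [ 0.6 -1.8 19.9]
[ 0.62448434  0.70678279 -0.34263825  2.05460961  0.51262079  0.46706804
  1.05423467]
```

Settled and level; small correction, down and close.

Request:
drive_tool([
  {"fingers": 0.7, "linear": [0.001, -0.002, 0.006], "twist": 0},
  {"fingers": 0.66, "linear": [0, 0, 0.007], "twist": 0},
  {"fingers": 0.62, "linear": [0, 0, 0.006], "twist": 0},
  {"fingers": 0.6, "linear": [0, 0, 0], "twist": 0},
  {"fingers": 0.58, "linear": [0, 0, 0], "twist": 0},
])

```text
clock: 9.55
eef_pos: [447.0, -220.9, 45.6]
tool_rot: [-3.138, -0.006, 2.731]
force: [-0.3, 0.2, 0.6]
width: 49.9
gripper_force: 0.0
```

Request:
drive_tool([
  {"fingers": 0.54, "linear": [0, 0, 0], "twist": 0},
  {"fingers": 0.5, "linear": [0, 0, 0], "twist": 0},
  {"fingers": 0.46, "linear": [0, 0, 0], "twist": 0},
  {"fingers": 0.4, "linear": [0, 0, 0], "twist": 0},
  {"fingers": 0.3, "linear": [0, 0, 0], "twist": 0},
])

```text
clock: 9.97
eef_pos: [447.4, -220.9, 46.5]
tool_rot: [-3.138, -0.005, 2.731]
force: [-0.4, 0.6, 5.5]
width: 42.0
gripper_force: 60.9
```

Request:
drive_tool([
  {"fingers": 0.3, "linear": [0, 0, -0.005], "twist": 0},
  {"fingers": 0.3, "linear": [0, 0, -0.015], "twist": 0},
  {"fingers": 0.3, "linear": [0, 0, -0.02], "twist": 0},
  {"fingers": 0.3, "linear": [0, 0, -0.02], "twist": 0},
  {"fingers": 0.3, "linear": [0, 0, -0.02], "twist": 0},
])

```text
clock: 10.38
eef_pos: [447.4, -220.8, 126.8]
tool_rot: [-3.139, -0.006, 2.731]
force: [0.3, -0.0, -1.9]
width: 41.8
gripper_force: 61.3
```

```bash
python3 plan.py 459.7 236 130 0.025
```

```text
clk 10.38 pos [ 447.4 -220.8  126.8] rot [-3.139 -0.006  2.731] w 41.8 gf 61 F [ 0.3 -0.  -1.9]
twist -0.435 then linear mm [-23.7 456.3  -3.2]
```

Request:
drive_tool([
  {"fingers": 0.3, "linear": [0, 0, 0], "twist": -0.1},
  {"fingers": 0.3, "linear": [0, 0, 0], "twist": -0.11},
  {"fingers": 0.3, "linear": [0, 0, 0], "twist": -0.11},
  {"fingers": 0.3, "linear": [0, 0, 0], "twist": -0.11},
  {"fingers": 0.3, "linear": [0, 0.018, 0], "twist": 0},
])

```text
clock: 10.8
eef_pos: [446.9, -206.7, 125.7]
tool_rot: [-3.139, -0.007, -3.123]
force: [-0.3, -0.8, -1.7]
width: 42.0
gripper_force: 61.4
```

Request:
drive_tool([
  {"fingers": 0.3, "linear": [-0.002, 0.03, 0], "twist": 0},
  {"fingers": 0.3, "linear": [-0.002, 0.03, 0], "twist": 0},
  {"fingers": 0.3, "linear": [-0.002, 0.03, 0], "twist": 0},
  {"fingers": 0.3, "linear": [-0.002, 0.03, 0], "twist": 0},
  {"fingers": 0.3, "linear": [-0.002, 0.03, 0], "twist": 0},
])

```text
clock: 11.22
eef_pos: [454.3, -51.6, 125.9]
tool_rot: [-3.141, -0.006, -3.123]
force: [0.8, -0.1, -1.6]
width: 42.0
gripper_force: 61.4
```

Request:
drive_tool([
  {"fingers": 0.3, "linear": [-0.002, 0.03, 0], "twist": 0},
  {"fingers": 0.3, "linear": [-0.002, 0.03, 0], "twist": 0},
  {"fingers": 0.3, "linear": [-0.002, 0.03, 0], "twist": 0},
  {"fingers": 0.3, "linear": [-0.002, 0.03, 0], "twist": 0},
  {"fingers": 0.3, "linear": [-0.002, 0.03, 0], "twist": 0},
])

```text
clock: 11.63
eef_pos: [461.4, 98.7, 125.7]
tool_rot: [-3.141, -0.006, -3.122]
force: [0.5, 0.3, -1.4]
width: 42.2
gripper_force: 61.4
```

Request:
drive_tool([
  {"fingers": 0.3, "linear": [-0.002, 0.03, 0], "twist": 0},
  {"fingers": 0.3, "linear": [0, 0.03, 0], "twist": 0},
  {"fingers": 0.3, "linear": [0, 0.03, 0], "twist": 0},
  {"fingers": 0.3, "linear": [0, 0.03, 0], "twist": 0},
  {"fingers": 0.3, "linear": [0, 0, 0], "twist": 0},
])

```text
clock: 12.05
eef_pos: [460.9, 225.9, 126.5]
tool_rot: [3.134, -0.004, -3.114]
force: [0.6, 0.1, -1.6]
width: 42.0
gripper_force: 61.4
```

```bash
python3 plan.py 459 236 60 0.025;python3 -c "
from cell import monitor;print(monitor.read_state()['qpos'])"
```

```text
clk 12.05 pos [460.9 225.9 126.5] rot [ 3.134 -0.004 -3.114] w 42.0 gf 61 F [ 0.6  0.1 -1.6]
twist 0.003 then linear mm [ 1.6 10.1 66.5]
[-0.17363303  0.63254261 -0.49542673  1.9861775   0.47685059  0.63757167
  0.62059243]
```

Request:
drive_tool([
  {"fingers": 0.3, "linear": [0.001, 0.01, 0], "twist": 0},
  {"fingers": 0.3, "linear": [0, 0, 0.02], "twist": 0},
  {"fingers": 0.3, "linear": [0, 0, 0.03], "twist": 0},
  {"fingers": 0.3, "linear": [0, 0, 0.025], "twist": 0},
  {"fingers": 0.3, "linear": [0, 0, 0], "twist": 0},
])

```text
clock: 12.47
eef_pos: [457.0, 224.8, 47.0]
tool_rot: [-3.136, -0.013, -3.123]
force: [-0.8, -1.4, -1.4]
width: 41.9
gripper_force: 61.7
```

Request:
drive_tool([
  {"fingers": 0.3, "linear": [0, 0, 0.005], "twist": 0},
  {"fingers": 0.3, "linear": [0, 0, 0.003], "twist": 0},
  {"fingers": 0.3, "linear": [0, 0, 0], "twist": 0},
])

```text
clock: 12.72
eef_pos: [460.1, 227.5, 43.2]
tool_rot: [-3.142, -0.005, -3.123]
force: [0.9, 1.8, -1.9]
width: 42.2
gripper_force: 61.7
```

```bash
python3 plan.py 459 236 36.5 0.025
```

```text
clk 12.72 pos [460.1 227.5  43.2] rot [-3.142 -0.005 -3.123] w 42.2 gf 62 F [ 0.9  1.8 -1.9]
twist -0.006 then linear mm [0.9 8.5 6.7]
```

Request:
drive_tool([
  {"fingers": 0.3, "linear": [0.001, 0.008, 0], "twist": 0},
  {"fingers": 0.3, "linear": [0, 0, 0.002], "twist": 0},
  {"fingers": 0.3, "linear": [0, 0, 0.002], "twist": 0},
  {"fingers": 0.3, "linear": [0, 0, 0], "twist": 0},
])

```text
clock: 13.05
eef_pos: [458.4, 235.5, 38.7]
tool_rot: [-3.141, -0.006, -3.122]
force: [-0.4, -0.6, -1.6]
width: 42.1
gripper_force: 61.7
```

```bash
python3 plan.py 459 236 36.5 0.025
```

```text
clk 13.05 pos [458.4 235.5  38.7] rot [-3.141 -0.006 -3.122] w 42.1 gf 62 F [-0.4 -0.6 -1.6]
twist -0.005 then linear mm [-0.6  0.5  2.2]
```

Request:
drive_tool([
  {"fingers": 0.3, "linear": [0, 0, 0.001], "twist": 0},
  {"fingers": 0.3, "linear": [0, 0, 0.001], "twist": 0},
])

```text
clock: 13.22
eef_pos: [458.4, 235.1, 36.6]
tool_rot: [-3.141, -0.006, -3.122]
force: [-0.9, -0.4, -0.3]
width: 41.7
gripper_force: 61.7
```

Request:
drive_tool([
  {"fingers": 0.3, "linear": [0, 0, 0.0005], "twist": 0},
  {"fingers": 0.3, "linear": [0, 0, 0], "twist": 0},
])

```text
clock: 13.38
eef_pos: [458.5, 235.2, 36.5]
tool_rot: [-3.141, -0.006, -3.122]
force: [-0.9, -0.5, 4.3]
width: 42.1
gripper_force: 62.3
```

Request:
drive_tool([
  {"fingers": 0.52, "linear": [0, 0, 0], "twist": 0},
  {"fingers": 0.56, "linear": [0, 0, 0], "twist": 0},
  {"fingers": 0.6, "linear": [0, 0, 0], "twist": 0},
  {"fingers": 0.65, "linear": [0, 0, 0], "twist": 0},
  {"fingers": 0.7, "linear": [0, 0, 0], "twist": 0},
])

```text
clock: 13.8
eef_pos: [458.4, 235.3, 36.0]
tool_rot: [-3.141, -0.006, -3.122]
force: [-0.3, -0.7, 0.3]
width: 59.5
gripper_force: 0.0
```

Request:
drive_tool([
  {"fingers": 0.75, "linear": [0, 0, -0.005], "twist": 0},
  {"fingers": 0.75, "linear": [0, 0, -0.015], "twist": 0},
  {"fingers": 0.75, "linear": [0, 0, -0.03], "twist": 0},
  {"fingers": 0.75, "linear": [0, 0, -0.03], "twist": 0},
  {"fingers": 0.75, "linear": [0, 0, -0.03], "twist": 0},
])

```text
clock: 14.22
eef_pos: [458.5, 235.3, 147.4]
tool_rot: [-3.141, -0.007, -3.122]
force: [1.6, 0.0, 0.6]
width: 63.7
gripper_force: 0.0
```

```bash
python3 plan.py 665 -120 145 0.07; python3 wr.py w5
```

```text
clk 14.22 pos [458.5 235.3 147.4] rot [-3.141 -0.007 -3.122] w 63.7 gf 0 F [1.6 0.  0.6]
twist -0.050 then linear mm [-181.1 -368.8    2.4]
cam [386.8 234.7 290.1] axis [ 0.276  0.005 -0.961]
```

View pics/w5.png

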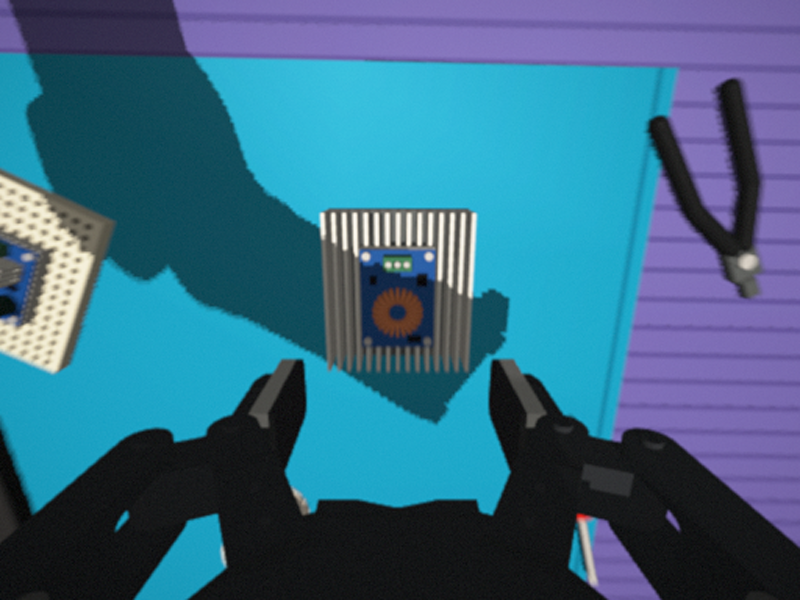

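The toroid board sits flat and parallel on the fins, with board corners (360,249), (437,249), (433,347) and (363,347) and block corners (321,212), (475,212), (470,370) and (328,370). Next is the tray.

```bash
python3 - <<'E'
from g import *
fit("w5",[(321,212),(475,212),(470,370),(328,370)],(100,90),[460,236,34,0.03],34,1.5625)
fit("w5",[(360,249),(437,249),(433,347),(363,347)],(60,44),[460,236,45,0.03],45.8,1.5625)
E
```

```text
w5 (100, 90) [4.6010e+02 2.3686e+02 3.4000e+01 2.0000e-02] res px 1.0
w5 (60, 44) [4.5955e+02 2.3668e+02 4.5800e+01 2.0000e-02] res px 0.9
```

Request:
drive_tool([
  {"fingers": 0.75, "linear": [0, 0, 0], "twist": -0.05},
  {"fingers": 0.75, "linear": [-0.013, -0.027, 0], "twist": 0},
  {"fingers": 0.75, "linear": [-0.013, -0.027, 0], "twist": 0},
  {"fingers": 0.75, "linear": [-0.013, -0.027, 0], "twist": 0},
  {"fingers": 0.75, "linear": [-0.013, -0.027, 0], "twist": 0},
])

```text
clock: 14.68
eef_pos: [518.9, 130.1, 146.0]
tool_rot: [-3.141, -0.006, -3.071]
force: [-0.2, -0.1, -0.5]
width: 64.2
gripper_force: 0.0
```

Request:
drive_tool([
  {"fingers": 0.75, "linear": [-0.013, -0.027, 0], "twist": 0},
  {"fingers": 0.75, "linear": [-0.013, -0.027, 0], "twist": 0},
  {"fingers": 0.75, "linear": [-0.013, -0.027, 0], "twist": 0},
  {"fingers": 0.75, "linear": [-0.013, -0.027, 0], "twist": 0},
  {"fingers": 0.75, "linear": [-0.013, -0.026, 0], "twist": 0},
])

```text
clock: 15.1
eef_pos: [593.0, 0.3, 145.5]
tool_rot: [-3.141, -0.006, -3.073]
force: [1.3, -0.3, 0.2]
width: 64.3
gripper_force: 0.0
```

Request:
drive_tool([
  {"fingers": 0.75, "linear": [-0.013, -0.026, 0], "twist": 0},
  {"fingers": 0.75, "linear": [-0.013, -0.026, 0], "twist": 0},
  {"fingers": 0.75, "linear": [-0.013, -0.026, 0], "twist": 0},
  {"fingers": 0.75, "linear": [-0.012, -0.026, 0], "twist": 0},
  {"fingers": 0.75, "linear": [-0.013, 0, 0], "twist": 0},
])

```text
clock: 15.52
eef_pos: [663.7, -106.5, 144.3]
tool_rot: [-3.135, -0.008, -3.081]
force: [0.7, -1.4, -0.1]
width: 64.0
gripper_force: 0.0
```

Request:
drive_tool([
  {"fingers": 0.75, "linear": [0, 0, 0], "twist": 0},
  {"fingers": 0.75, "linear": [0, 0, 0], "twist": 0},
])

```text
clock: 15.68
eef_pos: [663.4, -96.6, 144.8]
tool_rot: [3.141, -0.007, -3.072]
force: [-0.0, 1.0, -0.1]
width: 64.3
gripper_force: 0.0
```

```bash
python3 plan.py 640 -120.5 145 0.07; python3 wr.py w6
```

```text
clk 15.68 pos [663.4 -96.6 144.8] rot [ 3.141 -0.007 -3.072] w 64.3 gf 0 F [-0.   1.  -0.1]
twist -0.001 then linear mm [ 25.  -22.2  -0.2]
cam [ 591.8 -101.   287.4] axis [ 0.276  0.02  -0.961]
```

View pics/w6.png

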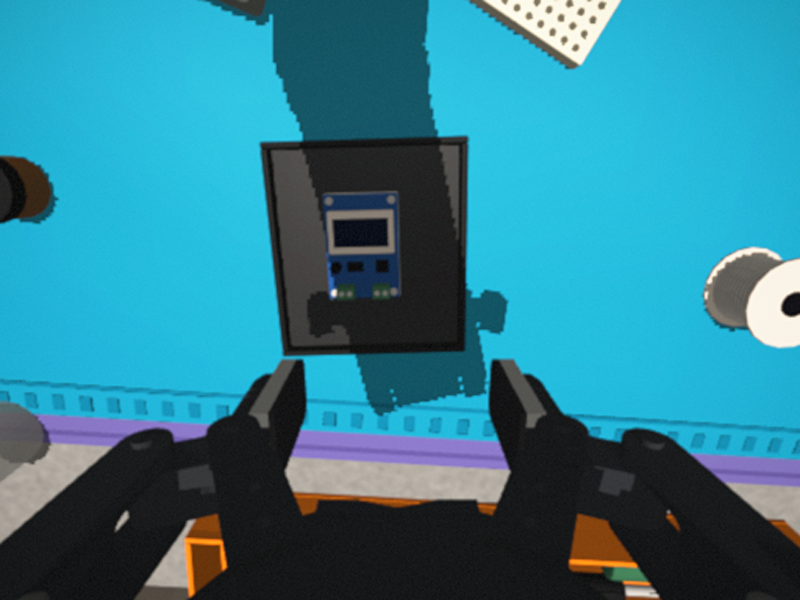

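The tray's outer rim corners are at (262,144), (467,137), (466,349) and (285,354); the display board's at (323,194), (399,192), (399,297) and (331,297).

```bash
python3 - <<'E'
from g import *
for z in(None,16):fit("w6",[(262,144),(467,137),(466,349),(285,354)],(138,124),[644,-117,16,0.08],z,1.5625)
for z in(None,19.8):fit("w6",[(323,194),(399,192),(399,297),(331,297)],(66,46),[640,-120,20,0.08],z,1.5625)
E
python3 plan.py 640 -120.2 60 0.07
```

```text
w6 (138, 124) [ 6.4435e+02 -1.1442e+02  9.9800e+00  1.0000e-01] res px 0.7
w6 (138, 124) [ 6.4370e+02 -1.1409e+02  1.6000e+01  1.0000e-01] res px 2.1
w6 (66, 46) [ 6.3956e+02 -1.1890e+02  1.4960e+01  9.0000e-02] res px 0.8
w6 (66, 46) [ 6.3880e+02 -1.1857e+02  1.9800e+01  9.0000e-02] res px 1.1
clk 15.73 pos [662.9 -95.9 144.9] rot [ 3.141 -0.007 -3.071] w 64.2 gf 0 F [-0.3  1.2  0.2]
twist 0.001 then linear mm [ 24.5 -22.6  84.9]
```

Request:
drive_tool([
  {"fingers": 0.75, "linear": [0.012, -0.011, 0], "twist": 0},
  {"fingers": 0.75, "linear": [0.012, -0.011, 0.02], "twist": -0.01},
  {"fingers": 0.75, "linear": [0, 0, 0.03], "twist": 0},
  {"fingers": 0.75, "linear": [0, 0, 0.03], "twist": 0},
  {"fingers": 0.75, "linear": [0, 0, 0.015], "twist": 0},
])

```text
clock: 16.15
eef_pos: [637.5, -120.0, 47.4]
tool_rot: [3.141, -0.011, -3.06]
force: [-0.9, -1.2, -1.2]
width: 64.2
gripper_force: 0.0
```

Request:
drive_tool([
  {"fingers": 0.72, "linear": [0, 0, 0], "twist": 0},
  {"fingers": 0.72, "linear": [0, 0, 0], "twist": 0},
  {"fingers": 0.72, "linear": [0, 0, 0], "twist": 0},
])

```text
clock: 16.4
eef_pos: [641.9, -120.0, 51.9]
tool_rot: [-3.141, -0.004, -3.061]
force: [-0.1, -0.7, 0.2]
width: 61.5
gripper_force: 0.0
```

```bash
python3 plan.py 639.7 -119.3 10 0.08
```

```text
clk 16.40 pos [ 641.9 -120.    51.9] rot [-3.141 -0.004 -3.061] w 61.5 gf 0 F [-0.1 -0.7  0.2]
twist 0.001 then linear mm [ 2.1  0.8 41.9]
```

Request:
drive_tool([
  {"fingers": 0.72, "linear": [0.002, 0.001, 0.01], "twist": 0},
  {"fingers": 0.72, "linear": [0, 0, 0.012], "twist": 0},
  {"fingers": 0.72, "linear": [0, 0, 0.012], "twist": 0},
  {"fingers": 0.68, "linear": [0, 0, 0.004], "twist": 0},
  {"fingers": 0.65, "linear": [0, 0, 0], "twist": 0},
])

```text
clock: 16.82
eef_pos: [636.9, -120.0, 10.2]
tool_rot: [3.141, -0.01, -3.062]
force: [0.5, 0.0, 0.3]
width: 55.9
gripper_force: 0.0
```

Request:
drive_tool([
  {"fingers": 0.62, "linear": [0, 0, 0.002], "twist": 0},
  {"fingers": 0.6, "linear": [0, 0, 0.001], "twist": 0},
  {"fingers": 0.6, "linear": [0, 0, 0], "twist": 0},
])

```text
clock: 17.07
eef_pos: [638.5, -120.0, 9.3]
tool_rot: [-3.141, -0.006, -3.062]
force: [0.4, 1.2, -0.0]
width: 51.5
gripper_force: 0.0
```

Request:
drive_tool([
  {"fingers": 0.57, "linear": [0, 0, -0.001], "twist": 0},
  {"fingers": 0.53, "linear": [0, 0, 0], "twist": 0},
  {"fingers": 0.49, "linear": [0, 0, 0], "twist": 0},
  {"fingers": 0.42, "linear": [0, 0, 0], "twist": 0},
  {"fingers": 0.3, "linear": [0, 0, 0], "twist": 0},
])

```text
clock: 17.48
eef_pos: [638.7, -120.1, 11.2]
tool_rot: [-3.141, -0.005, -3.062]
force: [-1.4, 0.0, 6.3]
width: 44.0
gripper_force: 61.3
```

Request:
drive_tool([
  {"fingers": 0.3, "linear": [0, 0, -0.005], "twist": 0},
  {"fingers": 0.3, "linear": [0, 0, -0.015], "twist": 0},
  {"fingers": 0.3, "linear": [0, 0, -0.025], "twist": 0},
  {"fingers": 0.3, "linear": [0, 0, -0.03], "twist": 0},
  {"fingers": 0.3, "linear": [0, 0, -0.03], "twist": 0},
])

```text
clock: 17.9
eef_pos: [638.5, -119.8, 116.7]
tool_rot: [3.141, -0.007, -3.062]
force: [0.4, -0.2, -1.1]
width: 44.2
gripper_force: 61.3
```

```bash
python3 plan.py 450.5 -219.5 120 -0.3
```

```text
clk 17.90 pos [ 638.5 -119.8  116.7] rot [ 3.141 -0.007 -3.062] w 44.2 gf 61 F [ 0.4 -0.2 -1.1]
twist 0.380 then linear mm [ 150.1 -150.8   -3.3]
```

Request:
drive_tool([
  {"fingers": 0.3, "linear": [0, 0, 0], "twist": 0.095},
  {"fingers": 0.3, "linear": [0, 0, 0], "twist": 0.095},
  {"fingers": 0.3, "linear": [0, 0, 0], "twist": 0.095},
  {"fingers": 0.3, "linear": [0, 0, 0], "twist": 0.095},
  {"fingers": 0.3, "linear": [0.015, -0.015, 0], "twist": 0},
])

```text
clock: 18.32
eef_pos: [624.0, -126.3, 117.0]
tool_rot: [3.14, -0.0, 2.841]
force: [-0.7, 0.0, -1.3]
width: 43.9
gripper_force: 61.4
```

Request:
drive_tool([
  {"fingers": 0.3, "linear": [0.02, -0.02, 0], "twist": 0},
  {"fingers": 0.3, "linear": [0.02, -0.02, 0], "twist": 0},
  {"fingers": 0.3, "linear": [0.02, -0.02, 0], "twist": 0},
  {"fingers": 0.3, "linear": [0.02, -0.02, 0], "twist": 0},
  {"fingers": 0.3, "linear": [0.02, -0.02, 0], "twist": 0},
])

```text
clock: 18.73
eef_pos: [494.1, -196.2, 117.1]
tool_rot: [-3.139, -0.005, 2.841]
force: [0.5, -0.4, -1.7]
width: 44.1
gripper_force: 61.4
```

Request:
drive_tool([
  {"fingers": 0.3, "linear": [0.02, -0.02, 0], "twist": 0},
  {"fingers": 0.3, "linear": [0.015, -0.015, 0], "twist": 0},
  {"fingers": 0.3, "linear": [0, 0, 0], "twist": 0},
  {"fingers": 0.3, "linear": [0, 0, 0], "twist": 0},
  {"fingers": 0.3, "linear": [0, 0, 0], "twist": 0},
])

```text
clock: 19.15
eef_pos: [452.7, -218.6, 117.3]
tool_rot: [-3.14, -0.003, 2.841]
force: [-0.1, 0.9, -1.0]
width: 44.0
gripper_force: 61.4
```

```bash
python3 plan.py 450.2 -219.4 60 -0.3;python3 -c "
from cell import monitor;print(monitor.read_state()['qpos'])"
```

```text
clk 19.15 pos [ 452.7 -218.6  117.3] rot [-3.140e+00 -3.000e-03  2.841e+00] w 44.0 gf 61 F [-0.1  0.9 -1. ]
twist -0.000 then linear mm [ 2.2 -1.5 57.3]
[ 0.69596647  0.63025659 -0.45020762  2.01895075  0.47654264  0.59854031
  1.19037123]
```

Request:
drive_tool([
  {"fingers": 0.3, "linear": [0.002, -0.001, 0.01], "twist": 0},
  {"fingers": 0.3, "linear": [0, 0, 0.02], "twist": 0},
  {"fingers": 0.3, "linear": [0, 0, 0.02], "twist": 0},
  {"fingers": 0.3, "linear": [0, 0, 0.012], "twist": 0},
  {"fingers": 0.3, "linear": [0, 0, 0], "twist": 0},
])

```text
clock: 19.57
eef_pos: [448.9, -217.7, 52.7]
tool_rot: [-3.14, -0.008, 2.843]
force: [-0.4, 0.3, -1.6]
width: 43.9
gripper_force: 61.4
```

Request:
drive_tool([
  {"fingers": 0.3, "linear": [0, 0, 0.002], "twist": 0},
  {"fingers": 0.3, "linear": [0, 0, 0], "twist": 0},
])

```text
clock: 19.73
eef_pos: [449.9, -218.8, 52.9]
tool_rot: [-3.139, -0.004, 2.842]
force: [0.3, -0.1, -0.8]
width: 43.9
gripper_force: 61.4
```

```bash
python3 plan.py 450.2 -219.4 47 -0.3
```

```text
clk 19.73 pos [ 449.9 -218.8   52.9] rot [-3.139 -0.004  2.842] w 43.9 gf 61 F [ 0.3 -0.1 -0.8]
twist 0.001 then linear mm [-0.4 -0.5  5.9]
```

Request:
drive_tool([
  {"fingers": 0.3, "linear": [0, 0, 0.0015], "twist": 0},
  {"fingers": 0.3, "linear": [0, 0, 0.0015], "twist": 0},
  {"fingers": 0.3, "linear": [0, 0, 0.001], "twist": 0},
  {"fingers": 0.3, "linear": [0, 0, 0], "twist": 0},
])

```text
clock: 20.07
eef_pos: [448.7, -219.4, 48.7]
tool_rot: [-3.139, -0.005, 2.841]
force: [0.6, 0.0, -1.5]
width: 43.9
gripper_force: 61.4
```

Request:
drive_tool([
  {"fingers": 0.3, "linear": [0, 0, 0.001], "twist": 0},
  {"fingers": 0.3, "linear": [0, 0, 0.0005], "twist": 0},
  {"fingers": 0.3, "linear": [0, 0, 0], "twist": 0},
])

```text
clock: 20.32
eef_pos: [448.7, -219.4, 47.2]
tool_rot: [-3.139, -0.006, 2.841]
force: [-0.1, 0.1, 1.2]
width: 44.0
gripper_force: 61.7
```

Request:
drive_tool([
  {"fingers": 0.3, "linear": [0, 0, 0.0005], "twist": 0},
  {"fingers": 0.54, "linear": [0, 0, 0], "twist": 0},
  {"fingers": 0.58, "linear": [0, 0, 0], "twist": 0},
  {"fingers": 0.62, "linear": [0, 0, 0], "twist": 0},
  {"fingers": 0.67, "linear": [0, 0, 0], "twist": 0},
])

```text
clock: 20.73
eef_pos: [448.6, -219.3, 46.4]
tool_rot: [-3.139, -0.006, 2.841]
force: [-0.4, 1.0, -0.3]
width: 56.8
gripper_force: 0.0
```

Request:
drive_tool([
  {"fingers": 0.72, "linear": [0, 0, 0], "twist": 0},
  {"fingers": 0.78, "linear": [0, 0, -0.01], "twist": 0},
  {"fingers": 0.78, "linear": [0, 0, -0.03], "twist": 0},
  {"fingers": 0.78, "linear": [0, 0, -0.03], "twist": 0},
  {"fingers": 0.78, "linear": [0, 0, -0.03], "twist": 0},
])

```text
clock: 21.15
eef_pos: [448.8, -218.8, 148.0]
tool_rot: [-3.139, -0.007, 2.842]
force: [0.8, -0.6, 0.1]
width: 66.6
gripper_force: 0.0
```

```bash
python3 wr.py w7; python3 plan.py 456 -19 130 -0.435
```

```text
cam [ 380.3 -196.8  290.7] axis [ 0.264 -0.083 -0.961]
clk 21.20 pos [ 452.2 -219.8  153.1] rot [-3.138e+00  2.000e-03  2.842e+00] w 66.6 gf 0 F [ 0.8 -0.7  2.3]
twist 0.135 then linear mm [ 81.2 183.7  23.1]
```

View pics/w7.png

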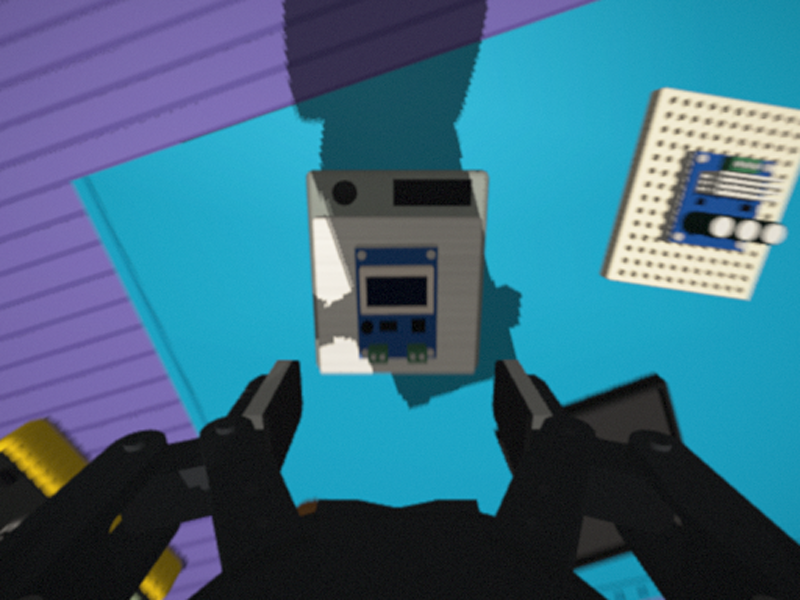

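The display board lies flat on the heating plate, with board corners (357,248), (438,248), (435,357) and (360,357) and plate corners (313,216), (486,216), (478,373) and (320,373).

```bash
python3 - <<'E'
from g import *
for z in (None,44): fit("w7",[(313,216),(486,216),(478,373),(320,373)],(96,96),[451,-219,44,-.3],z,1.5625)
for z in (None,55.8): fit("w7",[(357,248),(438,248),(435,357),(360,357)],(66,46),[450,-219,55,-.3],z,1.5625)
E
```

```text
w7 (96, 96) [ 4.4934e+02 -2.1731e+02  4.7300e+01 -3.0000e-01] res px 0.7
w7 (96, 96) [ 4.5012e+02 -2.1754e+02  4.4000e+01 -3.0000e-01] res px 1.3
w7 (66, 46) [ 4.5193e+02 -2.1917e+02  4.9000e+01 -3.0000e-01] res px 0.4
w7 (66, 46) [ 4.5006e+02 -2.1858e+02  5.5800e+01 -3.0000e-01] res px 1.1
```

Request:
drive_tool([
  {"fingers": 0.78, "linear": [0, 0, 0], "twist": 0.068},
  {"fingers": 0.78, "linear": [0, 0, 0], "twist": 0.067},
  {"fingers": 0.78, "linear": [0.012, 0.026, 0], "twist": 0},
  {"fingers": 0.78, "linear": [0.012, 0.026, 0], "twist": 0},
  {"fingers": 0.78, "linear": [0.012, 0.026, 0], "twist": 0},
])

```text
clock: 21.62
eef_pos: [449.4, -132.7, 146.9]
tool_rot: [-3.138, -0.005, 2.704]
force: [0.8, -0.0, -0.7]
width: 67.0
gripper_force: 0.0
```

Request:
drive_tool([
  {"fingers": 0.78, "linear": [0.012, 0.026, 0], "twist": 0},
  {"fingers": 0.78, "linear": [0.012, 0.026, 0], "twist": 0},
  {"fingers": 0.78, "linear": [0.012, 0.026, 0], "twist": 0},
  {"fingers": 0.78, "linear": [0.009, 0.026, 0], "twist": 0},
  {"fingers": 0.78, "linear": [0, 0, 0], "twist": 0},
])

```text
clock: 22.03
eef_pos: [453.6, -13.6, 147.3]
tool_rot: [3.14, -0.004, 2.715]
force: [1.0, 0.7, 0.3]
width: 66.6
gripper_force: 0.0
```

Request:
drive_tool([
  {"fingers": 0.78, "linear": [0, 0, 0], "twist": 0},
  {"fingers": 0.78, "linear": [0, 0, 0.02], "twist": 0},
  {"fingers": 0.78, "linear": [0, 0, 0.03], "twist": 0},
  {"fingers": 0.78, "linear": [0, 0, 0.03], "twist": 0},
  {"fingers": 0.78, "linear": [0, 0, 0], "twist": 0},
])

```text
clock: 22.45
eef_pos: [449.0, -21.8, 62.8]
tool_rot: [-3.134, -0.012, 2.704]
force: [0.4, -0.9, -0.5]
width: 67.1
gripper_force: 0.0
```

```bash
python3 plan.py 456 -19.5 15 -0.44;python3 -c "
from cell import monitor;print(monitor.read_state()['qpos'])"
```

```text
clk 22.45 pos [449.  -21.8  62.8] rot [-3.134 -0.012  2.704] w 67.1 gf 0 F [ 0.4 -0.9 -0.5]
twist 0.003 then linear mm [-5.4  5.  47.8]
[ 0.18223634  0.6715343  -0.28778121  2.18177938  0.51731553  0.36783936
  0.59754962]
```

Request:
drive_tool([
  {"fingers": 0.78, "linear": [-0.002, 0.002, 0], "twist": 0},
  {"fingers": 0.78, "linear": [0, 0, 0], "twist": 0},
  {"fingers": 0.78, "linear": [0, 0, 0], "twist": 0},
])

```text
clock: 22.7
eef_pos: [456.2, -19.4, 67.8]
tool_rot: [-3.14, -0.003, 2.705]
force: [-0.0, 0.3, -0.8]
width: 66.3
gripper_force: 0.0
```

```bash
python3 plan.py 456 -19.5 15 -0.44
```

```text
clk 22.70 pos [456.2 -19.4  67.8] rot [-3.140e+00 -3.000e-03  2.705e+00] w 66.3 gf 0 F [-0.   0.3 -0.8]
twist 0.004 then linear mm [ 0.1 -0.2 52.8]
```

Request:
drive_tool([
  {"fingers": 0.78, "linear": [0, 0, 0.008], "twist": 0},
  {"fingers": 0.78, "linear": [0, 0, 0.008], "twist": 0},
  {"fingers": 0.76, "linear": [0, 0, 0.008], "twist": 0},
  {"fingers": 0.75, "linear": [0, 0, 0.008], "twist": 0},
  {"fingers": 0.72, "linear": [0, 0, 0.005], "twist": 0},
])

```text
clock: 23.12
eef_pos: [454.0, -19.1, 28.2]
tool_rot: [-3.138, -0.006, 2.706]
force: [0.2, 0.2, -0.4]
width: 61.8
gripper_force: 0.0
```

Request:
drive_tool([
  {"fingers": 0.72, "linear": [0, 0, 0], "twist": 0},
  {"fingers": 0.72, "linear": [0, 0, 0], "twist": 0},
])

```text
clock: 23.28
eef_pos: [454.1, -19.0, 28.8]
tool_rot: [-3.138, -0.007, 2.707]
force: [-0.5, 1.1, 0.1]
width: 61.4
gripper_force: 0.0
```

```bash
python3 plan.py 456 -19.5 15.5 -0.44
```

```text
clk 23.28 pos [454.1 -19.   28.8] rot [-3.138 -0.007  2.707] w 61.4 gf 0 F [-0.5  1.1  0.1]
twist 0.005 then linear mm [-2.   0.3 13.3]
```

Request:
drive_tool([
  {"fingers": 0.72, "linear": [-0.002, 0, 0.003], "twist": 0.005},
  {"fingers": 0.7, "linear": [0, 0, 0.003], "twist": 0},
  {"fingers": 0.68, "linear": [0, 0, 0.003], "twist": 0},
  {"fingers": 0.66, "linear": [0, 0, 0.003], "twist": 0},
  {"fingers": 0.64, "linear": [0, 0, 0], "twist": 0},
])

```text
clock: 23.7
eef_pos: [455.9, -20.0, 16.8]
tool_rot: [-3.138, -0.006, 2.701]
force: [-0.3, -0.1, 0.2]
width: 54.9
gripper_force: 0.0
```

```bash
python3 plan.py 456 -19.5 15.5 -0.44
```

```text
clk 23.70 pos [455.9 -20.   16.8] rot [-3.138 -0.006  2.701] w 54.9 gf 0 F [-0.3 -0.1  0.2]
twist -0.001 then linear mm [0.2 0.5 1.3]
```

Request:
drive_tool([
  {"fingers": 0.6, "linear": [0, 0, 0.001], "twist": 0},
  {"fingers": 0.56, "linear": [0, 0, 0], "twist": 0},
  {"fingers": 0.52, "linear": [0, 0, 0], "twist": 0},
  {"fingers": 0.45, "linear": [0, 0, 0], "twist": 0},
  {"fingers": 0.3, "linear": [0, 0, 0], "twist": 0},
])

```text
clock: 24.12
eef_pos: [456.2, -19.9, 16.6]
tool_rot: [-3.138, -0.005, 2.701]
force: [-0.5, -0.0, 6.1]
width: 45.6
gripper_force: 61.3
```

Request:
drive_tool([
  {"fingers": 0.3, "linear": [0, 0, 0], "twist": 0},
  {"fingers": 0.3, "linear": [0, 0, -0.005], "twist": 0},
  {"fingers": 0.3, "linear": [0, 0, -0.015], "twist": 0},
  {"fingers": 0.3, "linear": [0, 0, -0.025], "twist": 0},
  {"fingers": 0.3, "linear": [0, 0, -0.025], "twist": 0},
])

```text
clock: 24.53
eef_pos: [455.8, -20.0, 86.7]
tool_rot: [-3.137, -0.008, 2.701]
force: [0.3, -0.3, -1.6]
width: 45.8
gripper_force: 62.0
```

```bash
python3 plan.py 644 -115.3 86 0.095
```

```text
clk 24.53 pos [455.8 -20.   86.7] rot [-3.137 -0.008  2.701] w 45.8 gf 62 F [ 0.3 -0.3 -1.6]
twist -0.535 then linear mm [-178.3 -112.8    0.7]
```

Request:
drive_tool([
  {"fingers": 0.3, "linear": [0, 0, 0], "twist": -0.107},
  {"fingers": 0.3, "linear": [0, 0, 0], "twist": -0.107},
  {"fingers": 0.3, "linear": [0, 0, 0], "twist": -0.107},
  {"fingers": 0.3, "linear": [0, 0, 0], "twist": -0.107},
  {"fingers": 0.3, "linear": [0, 0, 0], "twist": -0.107},
])

```text
clock: 24.95
eef_pos: [456.6, -20.3, 86.5]
tool_rot: [-3.141, -0.006, -3.042]
force: [0.4, -0.3, -2.1]
width: 45.9
gripper_force: 61.9
```

Request:
drive_tool([
  {"fingers": 0.3, "linear": [-0.015, -0.01, 0], "twist": 0},
  {"fingers": 0.3, "linear": [-0.024, -0.015, 0], "twist": 0},
  {"fingers": 0.3, "linear": [-0.024, -0.015, 0], "twist": 0},
  {"fingers": 0.3, "linear": [-0.024, -0.015, 0], "twist": 0},
  {"fingers": 0.3, "linear": [-0.024, -0.015, 0], "twist": 0},
])

```text
clock: 25.37
eef_pos: [574.4, -80.3, 85.6]
tool_rot: [-3.142, -0.007, -3.048]
force: [1.0, 0.1, -1.6]
width: 46.0
gripper_force: 62.0
```

Request:
drive_tool([
  {"fingers": 0.3, "linear": [-0.024, -0.015, 0], "twist": 0},
  {"fingers": 0.3, "linear": [-0.024, -0.015, 0], "twist": 0},
  {"fingers": 0.3, "linear": [-0.019, -0.013, 0], "twist": 0},
  {"fingers": 0.3, "linear": [0, 0, 0], "twist": 0},
  {"fingers": 0.3, "linear": [0, 0, 0], "twist": 0},
])

```text
clock: 25.78
eef_pos: [644.5, -116.6, 84.5]
tool_rot: [3.141, -0.007, -3.049]
force: [-0.4, 1.0, -2.2]
width: 46.0
gripper_force: 62.0
```

```bash
python3 plan.py 644 -115.3 30 0.095; python3 wr.py w8
```

```text
clk 25.78 pos [ 644.5 -116.6   84.5] rot [ 3.141 -0.007 -3.049] w 46.0 gf 62 F [-0.4  1.  -2.2]
twist -0.003 then linear mm [ 0.3  1.4 54.5]
cam [ 573.  -122.5  227.2] axis [ 0.275  0.026 -0.961]
```

View pics/w8.png

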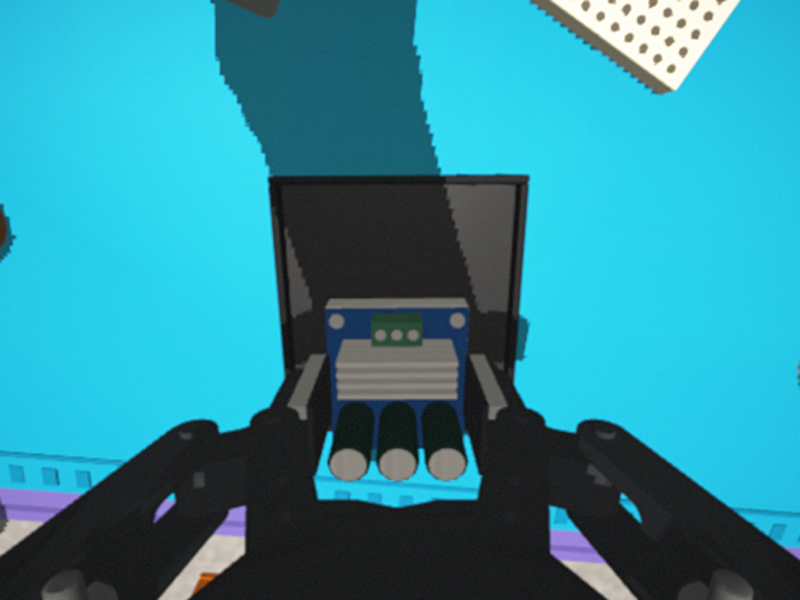

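The board is held squarely above the tray: the tray's far outer rim runs (270,179) to (527,178), and the PCB edge (327,308) to (467,307).

```bash
python3 - <<'E'
from g import *
d=dict(np.load("pics/w8.npz"));n=lambda p:(np.array(p,float)+.5)/1.5625-.5
def ray(p,z):
    K,R,t=d["K"],d["R"],d["t"];v=R.T@np.linalg.solve(K,[*n(p),1]);c=-R.T@t;return c+v*(z-c[2])/v[2]
def ctr(p,q,z,h):
    a,b=ray(p,z),ray(q,z);u=(b-a)/np.linalg.norm(b-a);print(np.linalg.norm(b-a).round(1),np.arctan2(-u[0],u[1]).round(3),((a+b)/2+h*np.array([u[1],-u[0],0])).round(1))
ctr((270,179),(527,178),16,69);ctr((327,308),(467,307),84.5-3+11.8,27)
E
```

```text
120.8 0.096 [ 645.2 -114.8   16. ]
45.3 0.1 [ 642.3 -115.9   93.3]
```

Request:
drive_tool([
  {"fingers": 0.3, "linear": [-0.001, 0.001, 0.01], "twist": 0},
  {"fingers": 0.3, "linear": [0, 0, 0.02], "twist": 0},
  {"fingers": 0.3, "linear": [0, 0, 0.02], "twist": 0},
  {"fingers": 0.3, "linear": [0, 0, 0.012], "twist": 0},
  {"fingers": 0.3, "linear": [0, 0, 0], "twist": 0},
])

```text
clock: 26.25
eef_pos: [641.8, -113.9, 19.9]
tool_rot: [3.141, -0.013, -3.046]
force: [-0.2, -0.3, -2.0]
width: 46.3
gripper_force: 61.9
```

Request:
drive_tool([
  {"fingers": 0.3, "linear": [0, 0, 0.002], "twist": 0},
  {"fingers": 0.3, "linear": [0, 0, 0], "twist": 0},
  {"fingers": 0.3, "linear": [0, 0, 0], "twist": 0},
])

```text
clock: 26.5
eef_pos: [645.8, -114.4, 22.2]
tool_rot: [-3.141, -0.005, -3.047]
force: [0.8, 0.3, -1.1]
width: 45.6
gripper_force: 61.9
```

```bash
python3 plan.py 645 -115.3 11.3 0.095
```

```text
clk 26.50 pos [ 645.8 -114.4   22.2] rot [-3.141 -0.005 -3.047] w 45.6 gf 62 F [ 0.8  0.3 -1.1]
twist -0.000 then linear mm [ 0.9 -0.8 10.9]
```

Request:
drive_tool([
  {"fingers": 0.3, "linear": [0, -0.001, 0.003], "twist": 0},
  {"fingers": 0.3, "linear": [0, 0, 0.003], "twist": 0},
  {"fingers": 0.3, "linear": [0, 0, 0.002], "twist": 0},
  {"fingers": 0.3, "linear": [0, 0, 0], "twist": 0},
  {"fingers": 0.3, "linear": [0, 0, 0], "twist": 0},
])

```text
clock: 26.92
eef_pos: [644.9, -115.6, 13.0]
tool_rot: [-3.142, -0.007, -3.047]
force: [0.9, -0.9, -2.3]
width: 46.0
gripper_force: 62.0
```

Request:
drive_tool([
  {"fingers": 0.3, "linear": [0, 0, 0.001], "twist": 0},
  {"fingers": 0.3, "linear": [0, 0, 0.001], "twist": 0},
  {"fingers": 0.3, "linear": [0, 0, 0], "twist": 0},
])

```text
clock: 27.17
eef_pos: [645.3, -115.5, 11.7]
tool_rot: [-3.141, -0.006, -3.047]
force: [-1.0, 0.1, 3.7]
width: 45.9
gripper_force: 62.4
```

Contact; release and back away.

Request:
drive_tool([
  {"fingers": 0.56, "linear": [0, 0, 0], "twist": 0},
  {"fingers": 0.6, "linear": [0, 0, 0], "twist": 0},
  {"fingers": 0.65, "linear": [0, 0, 0], "twist": 0},
  {"fingers": 0.7, "linear": [0, 0, 0], "twist": 0},
  {"fingers": 0.74, "linear": [0, 0, 0], "twist": 0},
])

```text
clock: 27.58
eef_pos: [645.1, -115.6, 11.1]
tool_rot: [-3.142, -0.006, -3.047]
force: [-0.6, -0.2, -1.1]
width: 63.4
gripper_force: 0.0
```

Request:
drive_tool([
  {"fingers": 0.74, "linear": [0, 0, -0.005], "twist": 0},
  {"fingers": 0.74, "linear": [0, 0, -0.02], "twist": 0},
  {"fingers": 0.74, "linear": [0, 0, -0.03], "twist": 0},
  {"fingers": 0.74, "linear": [0, 0, -0.03], "twist": 0},
  {"fingers": 0.74, "linear": [0, 0, -0.03], "twist": 0},
])

```text
clock: 28.0
eef_pos: [645.6, -115.3, 127.6]
tool_rot: [3.141, -0.007, -3.047]
force: [1.6, -1.4, 0.9]
width: 63.5
gripper_force: 0.0
```

Request:
drive_tool([
  {"fingers": 0.74, "linear": [0, 0, -0.02], "twist": 0},
  {"fingers": 0.74, "linear": [0, 0, 0], "twist": 0},
  {"fingers": 0.74, "linear": [0, 0, 0], "twist": 0},
])

```text
clock: 28.25
eef_pos: [646.8, -115.6, 147.9]
tool_rot: [-3.141, -0.003, -3.047]
force: [-0.6, -0.3, -1.0]
width: 63.5
gripper_force: 0.0
```

```bash
python3 plan.py 644 -115 150 0.095; python3 wr.py w9; python3 - <<'E'
from cell import cams
import cv2,numpy as np
a=cv2.imread("pics/w9.png");d=cams.get_image("scene")["color"][130:330,60:360]
h=np.zeros((600,800,3),np.uint8);h[:450,:600]=0
h[0:338,0:450]=cv2.resize(a,(450,338));h=cv2.resize(a,(800,600))[80:480]
s=cv2.resize(d,(300,200));o=np.zeros((600,800,3),np.uint8);o[:400]=h;o[400:,:300]=s
cv2.imwrite("pics/fin.png",o)
E
```

```text
clk 28.25 pos [ 646.8 -115.6  147.9] rot [-3.141e+00 -3.000e-03 -3.047e+00] w 63.5 gf 0 F [-0.6 -0.3 -1. ]
twist -0.001 then linear mm [ 2.7  0.8 -2.1]
cam [ 574.8 -121.5  290.3] axis [ 0.279  0.026 -0.96 ]
```

View pics/fin.png

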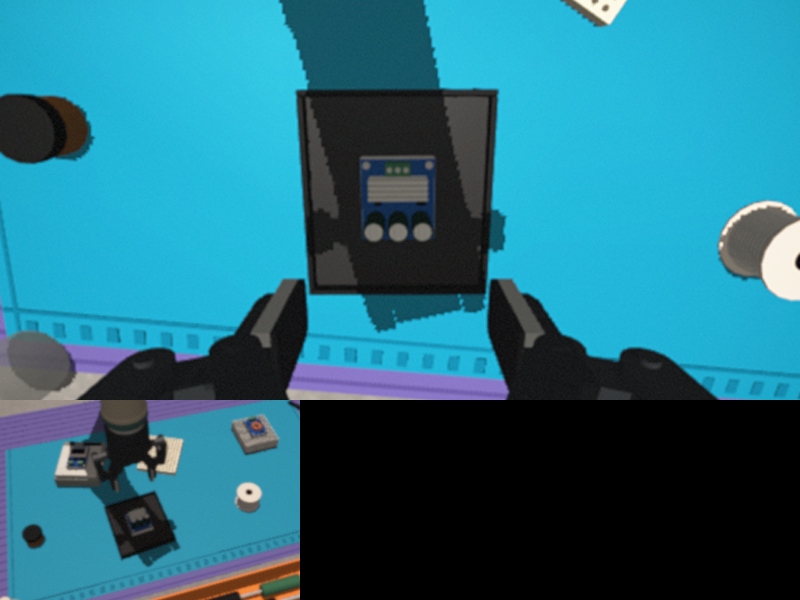

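The capacitor board sits flat and centred in the tray (board (360,156) to (435,240), tray (298,91) to (497,292)). All three boards are in place and the bystanders are where they were. I'll hand it in.

```bash
python3 -c "
from cell import ctrl;print(ctrl.finish_job())"
```

```text
the job is handed in; nothing more can be done
None
```

All three boards were moved on by one place in the order asked, each set down flat and looking centred in the camera images; the job is handed in at about 28 s on the robot's clock, with the verdict not shown.

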